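# Hang the splash guard over the bar of the uncapping station

## Task

The framed splash guard has just been wiped clean and is leaning on the sloped drainer: take it off and hang it over the bar of the uncapping station, roughly in the middle, with both hooks down behind the bar (the tube-rack side) and the pane in front of it. Lower it gently until the bar is carrying it, hold it there a moment, and only then let go; the bar may be clamped at any height on its posts, so feel for it. Do not let the clean guard touch the bench, and leave everything else on the bench where it is.

Things in the scene. Friction and masses are not known exactly. Their poses are not given: they have to be found in the camera images.
- guard_handle (a point): Centre of the splash guard's handle (grasp here): a grey plate 12 mm thick (x), 64 wide (y), 58 tall (z), in the pane's plane on its top edge, free on both faces. Guard axes: z from lower edge to handle, x square to the pane towards the hooks, y along the width. At the start the guard leans: z tilted 37 deg from vertical, handle up and towards the robot, hooks on the upper face. 0.25-0.42 kg.
- guard_center (a point): Centre of the guard's framed clear pane, 180 mm wide, 150 mm tall, frame 8 mm thick; 105 mm below the handle centre along guard z, same axes. Frame top edge 75 mm above this point, lower edge 75 mm below.
- hook_a (a point): Tip of one hook: x +24.5, y +65, z -54 mm from the handle centre in guard axes. Each hook is a square inverted U 26 mm wide on the frame's top edge: flat roof 5 mm thick, its underside 30 mm below the handle centre, and a lip 5 mm thick reaching 24 mm below that underside. The slot between frame face and lip is 18 mm wide (guard x +4 to +22 mm).
- hook_b (a point): Tip of the other hook, the same: x +24.5, y -65, z -54 mm from the handle centre in guard axes.
- stand: Uncapping station, fixed. Two posts 24 mm square, 306 mm tall, at y +-147 mm, carry a round, level, rigid steel bar, 12 mm thick, along y directly above the origin (bench level, under its middle); 258 mm clear between clamps. Bar height is NOT reported: its top is 189 to 253 mm above the bench. x points away from the robot, to the tube rack on the 10 mm base plate.
- drainer: Sloped steel drainer, fixed: drip tray 190 x 230 mm, two sloping arms, and a ledge with a 8 mm lip that carries the guard's lower edge 45 mm above the bench. The slope falls towards its x axis. Origin on the bench at the tray's centre.
- tube_rack: White foam rack 56 x 226 x 45 mm with 14 capped tubes reaching 108 mm above its underside, loose on the stand's base plate, centred 80 mm behind the bar. Bystander. Origin at the centre of its underside.
- disinfectant: White bottle, 56 mm in diameter, 170 mm tall, loose. Bystander. Origin at the centre of its underside.
- tip_box: Grey pipette-tip box with a clear lid, 85 x 120 x 63 mm, loose. Bystander. Origin at the centre of its underside.
- timer: Small white bench timer, 50 x 75 x 18 mm, lying loose. Bystander. Origin at the centre of its underside.
- lone_tube: One capped tube upright in a small round white foot, 48 mm in diameter, 108 mm tall in all, loose, beyond the drainer. Bystander. Origin at the centre of its underside.
- cap_cup: Clear plastic cup for removed caps, 76 mm across, 70 mm tall, loose. Bystander. Origin at the centre of its underside.

How it is judged:
On the way, in this order (a step that is already met when the one before it is completed fails the run):
1. the guard is held clear of the drainer (contact force between guard and drainer below 0.05 N and contact force between the fingers and guard above 1 N and distance of guard_center from where it was at the start of the episode above 0.03 m), for 0.1 s.
2. still held, the guard rests on the bar with both hooks behind it (contact force between guard and stand above 0.8 N and contact force between the fingers and guard above 0.5 N and x of each of hook_a, hook_b in the frame of stand above 0.005 m and x of guard_center in the frame of stand below 0.012 m and linear speed of guard below 0.03 m/s), for 0.1 s.
At the end, for the whole second after the job is handed in: The guard hangs at rest on the bar, let go: both hook tips 5 to 35 mm behind the bar's axis, the pane's centre between 30 mm in front of it and 12 mm behind it and within 30 mm of the bar's middle, pane upright within 14 degrees and along the bar within 8.6 degrees, the station carrying its weight (contact force between guard and stand above 1 N and contact force between the fingers and guard below 0.05 N and x of hook_a in the frame of stand between 0.005 and 0.035 m and x of hook_b in the frame of stand between 0.005 and 0.035 m and x of guard_center in the frame of stand between -0.03 and 0.012 m and y of guard_center in the frame of stand between -0.03 and 0.03 m and height (world z) of guard_center above 0.1 m and angle between guard_center's own z axis and vertical below 0.25 rad and angle between the y axis of guard_center and the y axis of stand, either way round below 0.15 rad and linear speed of guard below 0.02 m/s and angular speed of guard below 0.2 rad/s); the robot touches nothing.
It fails at once if the clean guard touches the bench (contact force between guard and table above 0.1 N).
It fails at once if the guard is rammed against the station (over 30 N) (contact force between guard and stand above 30 N).
It fails at once if the tube rack is shifted more than 15 mm (distance of tube_rack from where it was at the start of the episode above 0.015 m).
It fails at once if another thing on the bench is shifted more than 20 mm (distance of any of disinfectant, tip_box, timer, lone_tube, cap_cup from where it was at the start of the episode above 0.02 m).
It also fails if it takes over 67 s, if anything falls off the work surface, if the arm or the gripper's body presses on something with over 40 N, if the wrist force passes 120 N, or if a joint passes its speed limit or range.

## Robot

A 7-joint arm with a two-finger parallel gripper is mounted at the origin on the work surface. World frame = base frame: x ahead of the robot, y to its left, z up, the work surface at z = 0. Lengths are in m, angles in rad, forces in N, time in s.
With the tool pointing down it reaches from about 0.425 to 0.8 m from the base axis. Payload 8.3 kg.
Tool frame: the origin (TCP) lies midway between the tips of the shut fingers; the grasp point (between the pads) lies 19 mm behind it; z points along the fingers, y is the direction in which the jaws open and shut (so a half turn about z gives the same grasp; the last joint's range is limited). The gripper opens to 85 mm and grips with 20 to 120 N. Pads are 22 mm wide; open, the fingers measure 114 mm over their backs; the gripper's body (76 mm by 85 mm) begins 54 mm behind the grasp point. The pads swing forward as they close: fully open they stand 13 mm farther back than shut.
Start: joints at [-1.242, 0.383, 0.016, 1.37, -0.006, 1.388, -0.046], TCP at [0.239, 0.578, 0.231] pointing down, gripper open.
Joint ranges: [-2.95, 2.95], [-0.25, 2.06], [-1.52, 1.56], [0.18, 2.33], [-1.44, 4.58], [0.02, 2.06], [-3.01, 3.01]. Speed limits (rad/s): [2.39, 2.39, 3.01, 3.01, 3.14, 3.14, 3.14].

## Interface

Orientations are given as a unit quaternion [w, x, y, z].
In Python, from plant import bot gives the robot as it stands.
- The arm moves only by the shell command python3 -m handwheel 'ROWS' [FORCE]. ROWS is JSON, a list of rows, each an object with "linear": the shift along the tool's x, y, z in m, a list of three; "rotation": the turn, a rotation vector about the tool's x, y, z in degrees, a list of three; "hand": the closure, from -1 (fully open) to 1 (shut). In form: [{"linear": [x, y, z], "rotation": [wx, wy, wz], "hand": hand}, ...]. A call has 1 to 8 rows; each row shifts and turns the commanded pose from where the row before left it, along the tool's axes as they then stand; what a row does not reach is not made up. A row lasts 1/12 s, in which the tool goes at most 41.7 mm and 7.16 degrees, less where a joint would pass 70% of its speed; a pose out of reach is approached as far as the arm can. A call is refused whole if a number of a shift passes 0.0417 or a number of a turn 7.16, either way. A call with a gripper value outside its range is refused whole. The fingers move at their own pace and stop on an object; FORCE is the grip in N (left out, the last holds). Time passes only in rows, so rows that do not move let the fingers close. It gives the time, the measured TCP pose, the force and the opening at its end, in the units of the state.
- bot.sense(): the state, without advancing time (a new reading comes with each control period).
- bot.grab_frame(name): name is "scene" or "top"; returns the picture (420x560x3 uint8, red, green, blue); there is no depth.
- bot.camera_params(name): a dict with "camera_matrix" (3x3 intrinsics, pixels), "dist_coeffs" ([k1, k2, p1, p2, k3] as OpenCV has them; the pictures are not rectified), "rvec" (rotation vector, rad) and "tvec" (3), from world to camera coordinates, as OpenCV has them. Camera axes: x right, y down, z forward; pixel columns grow to the right and rows downward; lengths in m; the calibration is good to about 2 mm. A picture is of the moment at which its call begins. camera_params takes no time and is no camera call.
- bot.sign_off(): hands the job in, once; it reports no verdict.
Trained networks look in the newest picture that a camera, given by its name, has taken for a name from the list of things; names that differ only in an ending like _2 or _b are one class to them, and where a whole thing is asked for, a point or a joint stands for the part that bears it (a point fixed in the world has none). Each returns a list of dicts, best first, with "conf" (0 to 1); they miss things now and then, are a little off and sometimes report something else, mostly with a low value. They report only what shows in the picture. A call takes as long as a camera call.
- bot.recognise(label, camera): "rect" ([centre column, centre row, width, height] in pixels, round what is visible of it).
The state is a dict: "clock": time; "joint_positions": joint angles; "joint_velocities": joint speeds; "tau": joint torques, N m; "tcp_pos": TCP position; "eef_rot": TCP orientation; "force": force on the tool from outside, world axes, zero at the start; "wrist_torque": the same for the moment, N m; "opening": finger opening in m.
Only numpy, scipy, OpenCV 4.12 (cv2) and the standard library are available. Lean on these libraries where they do the work, as an engineer would, in place of code of your own. Each camera call takes 0.05 s, during which the arm holds its last target.

## Working session

There is one attempt and no reset: what is moved stays moved. The work goes in short steps, Python scripts to look and compute and a shell command to move; the robot and the scene stay as the last step left them, time stands still between calls to the robot, and variables do not carry over. Pictures are saved under pics/ and viewed, and the job is handed in when it is done.

```bash
ls; mkdir -p pics; python3 - <<'E'
from plant import bot
import cv2
s=bot.sense();print({k:s[k] for k in('clock','tcp_pos','eef_rot','force','opening')})
for n in('scene','top'):
    cv2.imwrite(f'pics/{n}0.png',bot.grab_frame(n)[:,:,::-1]);p=bot.camera_params(n);print(n,p)
    for l in('guard_handle','guard_center','hook_a','stand','drainer'):
        r=bot.recognise(l,n);print(l,[(x['conf'],x['rect']) for x in r][:3])
E
```

```text
pics
{'clock': 0.0, 'tcp_pos': array([0.23842339, 0.5771673 , 0.23027755]), 'eef_rot': array([-1.83857729e-04,  1.94628698e-01,  9.80876488e-01, -9.75843510e-04]), 'force': array([ 0.20372555,  0.10503943, -0.2101807 ]), 'opening': 0.08529480137005208}
scene {'camera_matrix': array([[468.76565036,   0.        , 283.37307429],
       [  0.        , 468.76565036, 208.77192473],
       [  0.        ,   0.        ,   1.        ]]), 'dist_coeffs': array([0.01209732, 0.        , 0.        , 0.        , 0.        ]), 'rvec': array([ 1.2089606 ,  2.52555721, -0.73795849]), 'tvec': array([ 0.33586066, -0.27602348,  1.49496066])}
guard_handle [(0.62, [357.1, 281.1, 96.2, 97.7])]
guard_center [(0.84, [358.6, 278.9, 92.1, 106.7])]
hook_a [(0.73, [359.1, 277.4, 93.6, 97.5])]
stand []
drainer [(0.8, [352.0, 310.2, 115.3, 88.4])]
top {'camera_matrix': array([[412.55729884,   0.        , 278.45079776],
       [  0.        , 412.55729884, 212.51204792],
       [  0.        ,   0.        ,   1.        ]]), 'dist_coeffs': array([0.00926447, 0.        , 0.        , 0.        , 0.        ]), 'rvec': array([ 2.21253679, -2.21367413,  0.08139633]), 'tvec': array([0.01195409, 0.51549187, 1.0687994 ])}
guard_handle [(0.96, [183.4, 191.4, 87.8, 48.5]), (0.16, [404.0, 185.3, 193.6, 79.3])]
guard_center [(0.84, [180.9, 192.0, 88.3, 49.6])]
hook_a [(0.58, [179.3, 192.2, 88.5, 58.5]), (0.39, [392.9, 286.6, 62.7, 41.9])]
stand [(0.75, [404.6, 183.5, 194.9, 83.4])]
drainer [(0.82, [192.2, 193.4, 95.2, 76.9]), (0.42, [181.6, 194.1, 88.6, 52.3])]
```

View pics/scene0.png

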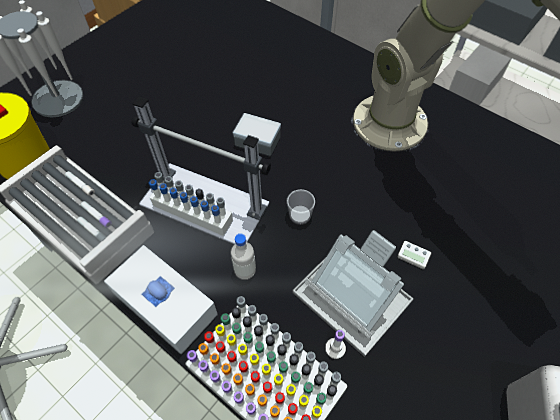

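View pics/top0.png

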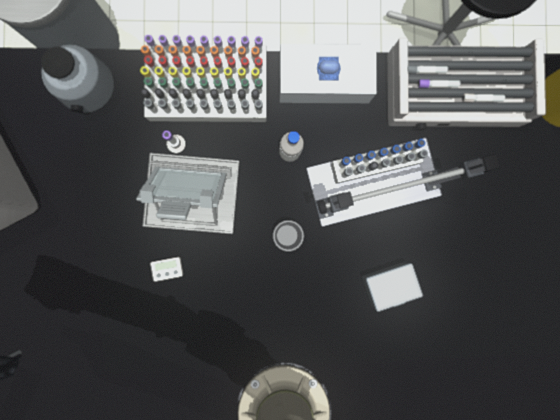

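```bash
python3 - <<'E'
import cv2
s=cv2.imread('pics/scene0.png');t=cv2.imread('pics/top0.png')
def c(im,x,y,w,h,f,n):
    o=cv2.resize(im[y:y+h,x:x+w],None,fx=f,fy=f,interpolation=cv2.INTER_CUBIC)
    cv2.imwrite(f'pics/{n}.png',o)
c(t,125,140,130,100,6,'tg');c(t,300,130,200,100,4,'ts')
c(s,285,220,155,140,4,'sg') ;c(s,120,90,160,150,4,'ss')
E
```

```text
(no output)
```

View pics/tg.png

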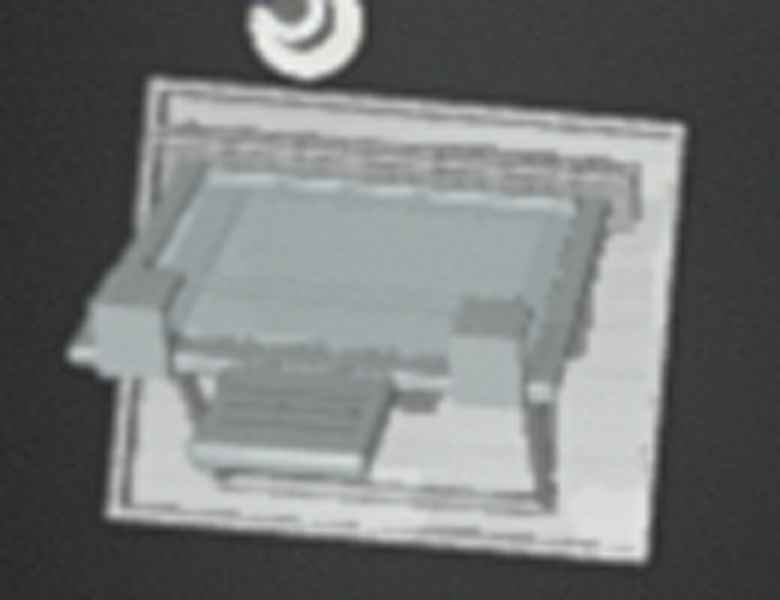

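View pics/sg.png

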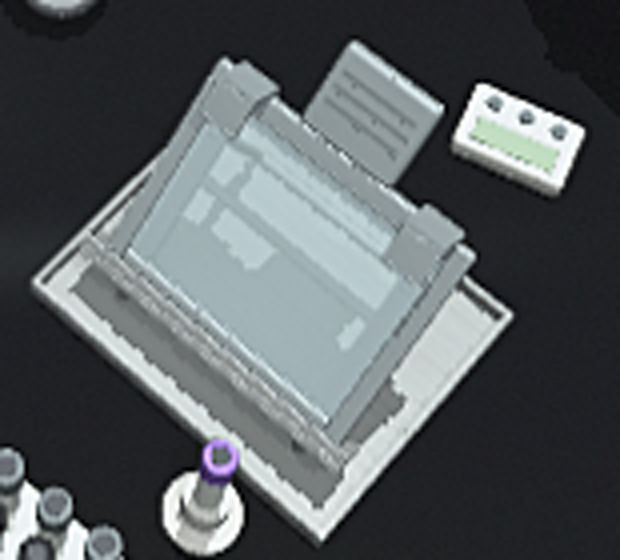

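View pics/ts.png

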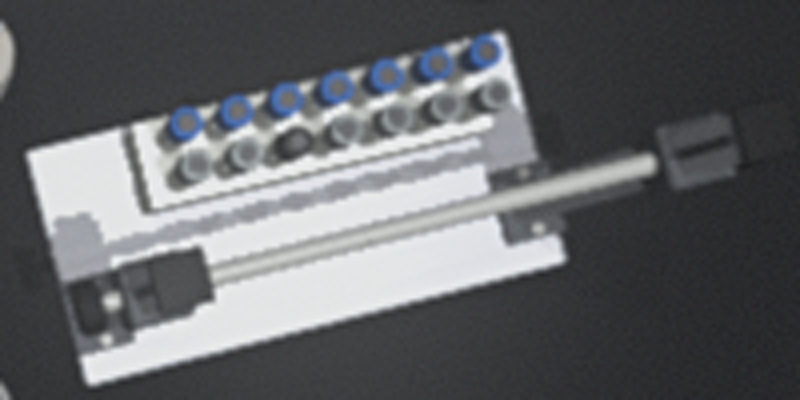

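View pics/ss.png

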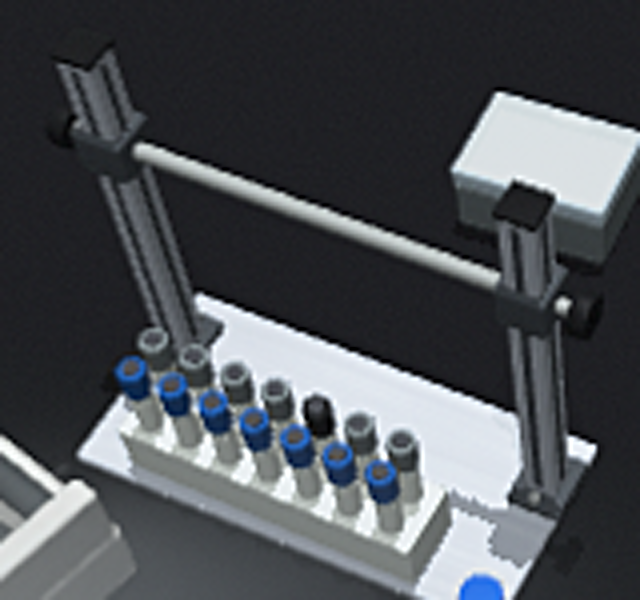

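```bash
cat > h.py <<'E'
import numpy as np,cv2
from plant import bot
from scipy.optimize import least_squares
from scipy.spatial.transform import Rotation as R
P={n:bot.camera_params(n) for n in('scene','top')}
def proj(n,X):
    p=P[n];return cv2.projectPoints(np.asarray(X,float).reshape(-1,3),p['rvec'],p['tvec'],p['camera_matrix'],p['dist_coeffs'])[0][:,0]
def guardR(yaw,tilt):  # tilt: handle towards -x by tilt
    return (R.from_euler('z',yaw)*R.from_euler('y',-tilt)).as_matrix()
E
cat > fit.py <<'E'
from h import *
def tg(a):return np.array(a)/6+[125,140]-0.4
def sg(a):return np.array(a)/4+[285,220]-0.4
def ts(a):return np.array(a)/4+[300,130]-0.4
def ss(a):return np.array(a)/4+[120,90]-0.4
T=[((6,32,29),(197,440)),((6,-32,29),(370,455)),((-6,32,29),(195,468)),((-6,-32,29),(358,475)),((0,90,-30),(75,352)),((0,-90,-30),(548,392)),((4,90,-180),(185,165)),((4,-90,-180),(607,200))]
S=[((6,-32,29),(355,44)),((6,32,29),(440,107)),((4,-90,-30),(222,62)),((4,90,-30),(472,255)),((4,-90,-180),(108,247)),((4,90,-180),(335,428))]
GT=np.array([a for a,_ in T])/1e3;GTp=tg([b for _,b in T]);GS=np.array([a for a,_ in S])/1e3;GSp=sg([b for _,b in S])
def f(q):
    M=guardR(q[3],q[4]);
    return np.r_[(proj('top',GT@M.T+q[:3])-GTp).ravel(),(proj('scene',GS@M.T+q[:3])-GSp).ravel(),(q[4]-np.radians(37))*200]
r=least_squares(f,[.5,.25,.2,0,.64],loss='soft_l1');q=r.x
print('guard handle',q[:3],'yaw,tilt',np.degrees(q[3:]));print(f(q)[:-1].reshape(-1,2).round(1).tolist())
M=guardR(q[3],q[4]);print('lower',q[:3]+M@[0,0,-.18])
BT=[(0,.129,0),(0,-.129,0)];BTp=ts([(213,273),(655,163)]);BS=[(0,-.129,0),(0,.129,0)];BSp=ss([(135,150),(500,281)])
PT=np.array([(0,-.147,.306),(0,.147,.306)]);PSp=ss([(85,48),(525,205)])
def g(q):
    M=R.from_euler('z',q[2]).as_matrix();o=np.r_[q[:2],0];h=np.array([0,0,q[3]])
    return np.r_[(proj('top',(np.array(BT)+h)@M.T+o)-BTp).ravel(),(proj('scene',(np.array(BS)+h)@M.T+o)-BSp).ravel(),(proj('scene',PT@M.T+o)-PSp).ravel()]
r=least_squares(g,[.55,-.25,.2,.2]);print('stand x,y,yawdeg,barAxisZ',r.x[:2],np.degrees(r.x[2]),r.x[3]);print(g(r.x).reshape(-1,2).round(1).tolist())
E
python3 fit.py
```

```text
guard handle [0.51333226 0.24416923 0.19186836] yaw,tilt [-4.55996961 36.42920102]
[[-2.8, 0.9], [-0.9, 0.8], [-1.9, 0.9], [1.3, 2.1], [-1.3, 0.8], [1.2, 0.7], [-1.2, -0.9], [0.1, -0.8], [-3.2, -1.2], [-0.6, 0.9], [-2.3, -0.9], [-0.4, 0.9], [-2.1, 0.3], [-0.3, 5.0]]
lower [0.61988315 0.23567127 0.04704193]
stand x,y,yawdeg,barAxisZ [ 0.56298761 -0.25101717] 14.138741082128456 0.2283185814825397
[[-6.0, 2.5], [0.5, 0.5], [-1.1, -1.4], [-0.8, -0.2], [-2.6, -0.8], [-2.3, -0.4]]
```

```bash
cat > ov.py <<'E'
from h import *
def box(x0,x1,y0,y1,z0,z1):
    c=[(x,y,z) for x in(x0,x1) for y in(y0,y1) for z in(z0,z1)]
    return [(a,b) for i,a in enumerate(c) for b in c[i+1:] if sum(u!=v for u,v in zip(a,b))==1]
G=box(-6,6,-32,32,-29,29)+box(-4,4,-90,90,-180,-30)
for s in(-1,1): G+=box(-4,27,65*s-13,65*s+13,-30,-25)+box(22,27,65*s-13,65*s+13,-54,-30)
def st(h):
    B=[]
    for s in(-1,1): B+=box(-12,12,147*s-12,147*s+12,0,306)
    for d in(-6,6): B+=[((d,-129,h),(d,129,h)),((0,-129,h+d),(0,129,h+d))]
    B+=box(80-28,80+28,-113,113,10,55)
    return B
def draw(im,n,E,M,o,crop,f,out,col=(0,0,255)):
    x,y,w,h=crop;big=cv2.resize(im[y:y+h,x:x+w],None,fx=f,fy=f,interpolation=cv2.INTER_CUBIC)
    for a,b in E:
        p=(proj(n,np.array([a,b])/1e3@M.T+o)-[x,y]+.5)*f
        cv2.line(big,*[tuple(int(round(v)) for v in k) for k in p],col,1,cv2.LINE_AA)
    cv2.imwrite(out,big)
E
cat > o1.py <<'E'
from ov import *
import sys
k,gx,gy,gz,yw,tl,sx,sy,sw,h=map(float,sys.argv[1:]);k=int(k)
s=cv2.imread('pics/scene0.png');t=cv2.imread('pics/top0.png')
M=guardR(np.radians(yw),np.radians(tl));o=np.array([gx,gy,gz])
draw(t,'top',G,M,o,(125,140,130,100),6,f'pics/otg{k}.png');draw(s,'scene',G,M,o,(285,220,155,140),4,f'pics/osg{k}.png')
M=R.from_euler('z',sw,degrees=True).as_matrix();o=np.array([sx,sy,0])
draw(t,'top',st(h),M,o,(300,130,200,100),4,f'pics/ots{k}.png');draw(s,'scene',st(h),M,o,(120,90,160,150),4,f'pics/oss{k}.png')
a=lambda n:cv2.imread(f'pics/{n}{k}.png')
def cat(l):
    H=max(i.shape[0] for i in l);return np.hstack([cv2.copyMakeBorder(i,0,H-i.shape[0],0,0,0) for i in l])
E
python3 - <<'E'
s=open('fit.py').read().replace("r=least_squares(g,","g0=g\ndef g(q):\n    v=g0(q);v[0]*=.01;return v\nr=least_squares(g,")
open('fit.py','w').write(s)
E
python3 fit.py|tail -2
python3 o1.py 1 .5133 .2442 .1919 -4.56 36.5 .563 -.249 14.1 228
```

```text
stand x,y,yawdeg,barAxisZ [ 0.56396922 -0.24574235] 13.753682025347503 0.23208508066827704
[[-0.1, 1.5], [-1.0, 0.2], [-0.1, -1.4], [0.3, 0.4], [-1.2, 0.2], [-1.0, 1.3]]
```

View pics/otg1.png

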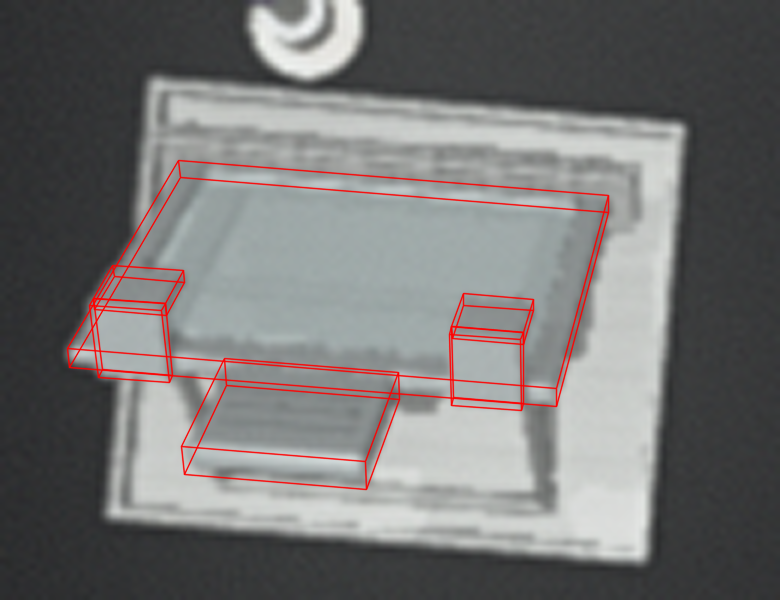

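View pics/osg1.png

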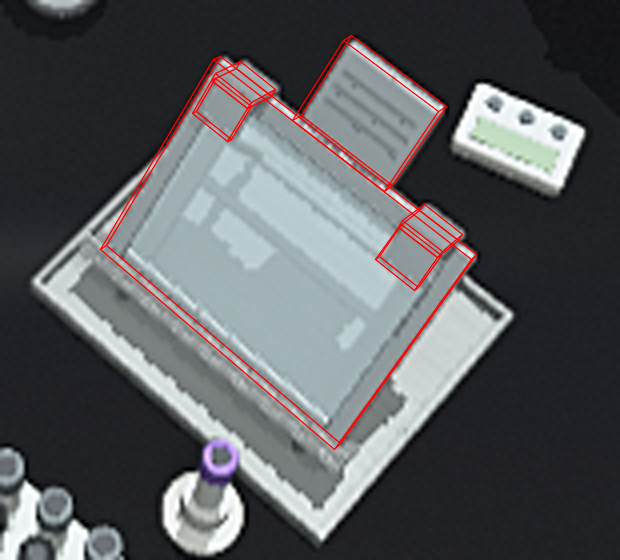

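View pics/ots1.png

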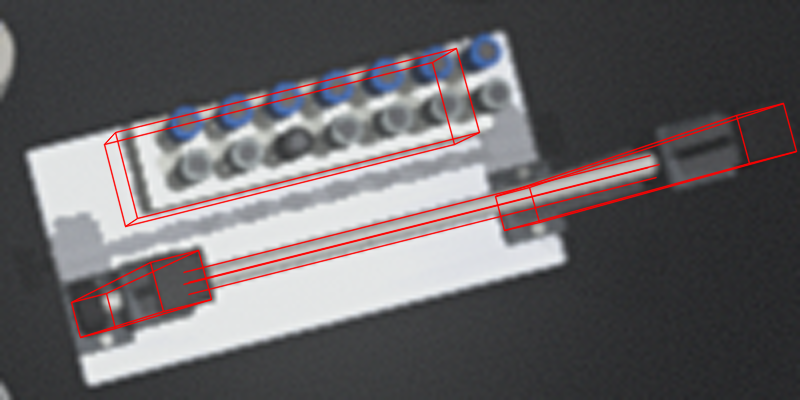

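View pics/oss1.png

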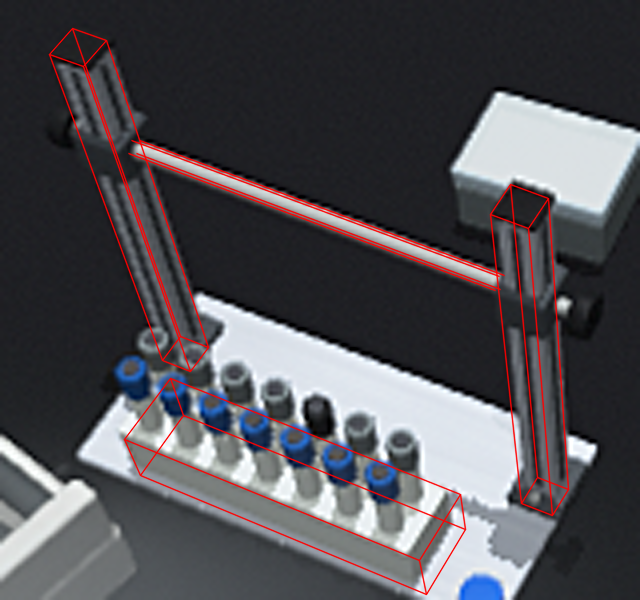

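```bash
python3 o1.py 2 .515 .2442 .1919 -4.56 36.7 .562 -.2475 13.9 230
```

```text
(no output)
```

View pics/ots2.png

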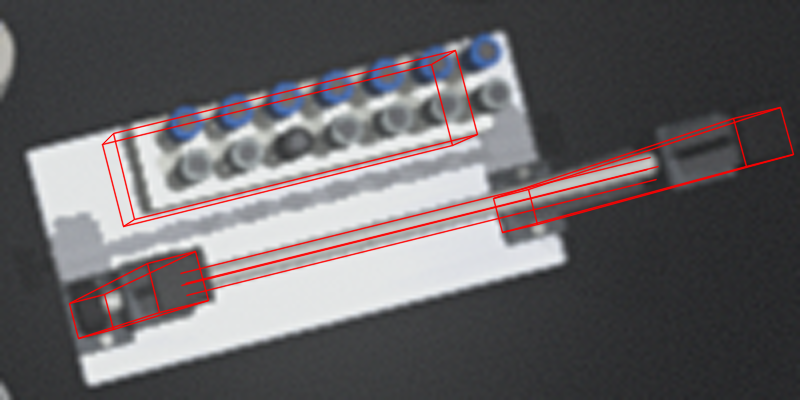

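View pics/oss2.png

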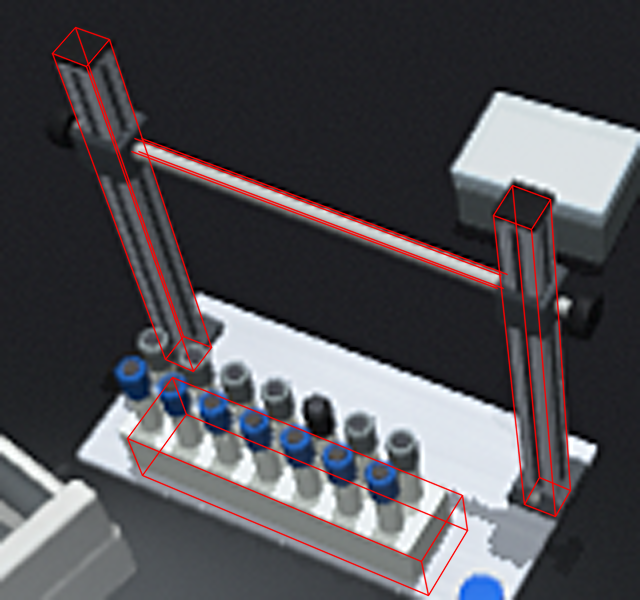

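```bash
python3 - <<'E'
from h import *
s=bot.sense();q=np.array(s['eef_rot']);Rt=R.from_quat(q[[1,2,3,0]]).as_matrix();print('tool axes cols\n',Rt.round(3))
M=guardR(np.radians(-4.56),np.radians(36.7));h=np.array([.515,.2442,.1919])
# desired tool: z=-gz, y=+-gx
for sg in(1,-1):
    z=-M[:,2];y=sg*M[:,0];x=np.cross(y,z);D=np.c_[x,y,z]
    print(sg,'rotvec tool deg',np.degrees(R.from_matrix(Rt.T@D).as_rotvec()).round(1))
    for d in(-.1,0,.003):print('tcp target',(h+z*(.016+d)).round(4))
    for ln,sw in(('hang',13.9),):
        W=R.from_euler('z',sw,degrees=True).as_matrix();D2=np.c_[np.cross(sg*W[:,0],[0,0,-1]),sg*W[:,0],[0,0,-1]]
        print('grasp->hang rotvec',np.degrees(R.from_matrix(D.T@D2).as_rotvec()).round(1))
E
```

```text
tool axes cols
 [[-0.924  0.382 -0.   ]
 [ 0.382  0.924  0.   ]
 [ 0.    -0.    -1.   ]]
1 rotvec tool deg [-31.7 -23.1  69.5]
tcp target [0.465  0.2482 0.2592]
tcp target [0.5245 0.2434 0.1791]
tcp target [0.5263 0.2433 0.1767]
grasp->hang rotvec [ 36.4   5.9 -17.8]
-1 rotvec tool deg [  25.   -34.4 -103.7]
tcp target [0.465  0.2482 0.2592]
tcp target [0.5245 0.2434 0.1791]
tcp target [0.5263 0.2433 0.1767]
grasp->hang rotvec [-36.4  -5.9 -17.8]
```

```bash
A='{"linear":[-0.0292,-0.0231,-0.007],"rotation":[0,0,0],"hand":-1}'
python3 -m handwheel '[{"linear":[-0.0292,-0.0231,-0.007],"rotation":[0,0,0],"hand":-1},{"linear":[-0.0292,-0.0231,-0.007],"rotation":[0,0,0],"hand":-1},{"linear":[-0.0292,-0.0231,-0.007],"rotation":[0,0,0],"hand":-1},{"linear":[-0.0292,-0.0231,-0.007],"rotation":[0,0,0],"hand":-1},{"linear":[-0.0292,-0.0231,-0.007],"rotation":[0,0,0],"hand":-1},{"linear":[-0.0292,-0.0231,-0.007],"rotation":[0,0,0],"hand":-1},{"linear":[-0.0292,-0.0231,-0.007],"rotation":[0,0,0],"hand":-1},{"linear":[-0.0292,-0.0231,-0.007],"rotation":[0,0,0],"hand":-1}]' 60
python3 -m handwheel '[{"linear":[-0.0292,-0.0231,-0.007],"rotation":[-2.65,-1.93,5.8],"hand":-1},{"linear":[-0.0292,-0.0231,-0.007],"rotation":[-2.65,-1.93,5.8],"hand":-1},{"linear":[0,0,0],"rotation":[-2.65,-1.93,5.8],"hand":-1},{"linear":[0,0,0],"rotation":[-2.65,-1.93,5.8],"hand":-1},{"linear":[0,0,0],"rotation":[-2.65,-1.93,5.8],"hand":-1},{"linear":[0,0,0],"rotation":[-2.65,-1.93,5.8],"hand":-1},{"linear":[0,0,0],"rotation":[-2.65,-1.93,5.8],"hand":-1},{"linear":[0,0,0],"rotation":[-2.65,-1.93,5.8],"hand":-1}]'
```

```text
clock: 1.27
tcp_pos: [0.3846, 0.3159, 0.2879]
eef_rot: [0.0, 0.195, 0.981, 0.0]
force: [1.2, -0.3, 0.3]
opening: 0.0853
clock: 1.93
tcp_pos: [0.4166, 0.2506, 0.3018]
eef_rot: [0.163, 0.559, 0.799, 0.152]
force: [-0.6, -0.7, -0.2]
opening: 0.0854
```

```bash

python3 -m handwheel '[{"linear":[0,0,0],"rotation":[-2.65,-1.93,5.8],"hand":-1},{"linear":[0,0,0],"rotation":[-2.65,-1.93,5.8],"hand":-1},{"linear":[0,0,0],"rotation":[-2.65,-1.93,5.8],"hand":-1},{"linear":[0,0,0],"rotation":[-2.65,-1.93,5.8],"hand":-1},{"linear":[0,0,0],"rotation":[0,0,0],"hand":-1}]'
cat > gt.py <<'E'
from h import *
s=bot.sense();q=np.array(s['eef_rot']);Rt=R.from_quat(q[[1,2,3,0]]).as_matrix()
M=guardR(np.radians(-4.56),np.radians(36.7));h=np.array([.515,.2442,.1919])
z=-M[:,2];y=M[:,0];D=np.c_[np.cross(y,z),y,z]
print('rot',np.degrees(R.from_matrix(Rt.T@D).as_rotvec()).round(2),'force',s['force'].round(2),s['clock'])
for d in(-.1,-.05,0):print(d,'tool shift',(Rt.T@(h+z*(.016+d)-s['tcp_pos'])).round(4))
E
python3 gt.py
```

```text
clock: 2.35
tcp_pos: [0.4164, 0.2529, 0.3001]
eef_rot: [0.233, 0.699, 0.641, 0.215]
force: [-0.6, -0.0, -0.9]
opening: 0.0854
rot [ 0.22  0.14 -0.37] force [-0.59 -0.   -0.88] 2.35
-0.1 tool shift [-0.0006  0.0144  0.062 ]
-0.05 tool shift [-0.0005  0.0142  0.112 ]
0 tool shift [-0.0004  0.014   0.162 ]
```

```bash

python3 -m handwheel '[{"linear":[0,0.007,0.0],"rotation":[0,0,0],"hand":-1},{"linear":[0,0.007,0],"rotation":[0,0,0],"hand":-1},{"linear":[0,0,0.025],"rotation":[0,0,0],"hand":-1},{"linear":[0,0,0.025],"rotation":[0,0,0],"hand":-1},{"linear":[0,0,0.025],"rotation":[0,0,0],"hand":-1},{"linear":[0,0,0.025],"rotation":[0,0,0],"hand":-1},{"linear":[0,0,0],"rotation":[0,0,0],"hand":-1}]'
python3 gt.py
python3 - <<'E'
from plant import bot
import cv2
a=bot.grab_frame('scene')[:,:,::-1];b=bot.grab_frame('top')[:,:,::-1]
cv2.imwrite('pics/s1.png',cv2.resize(a[200:360,280:450],None,fx=4,fy=4,interpolation=2)[:600])
cv2.imwrite('pics/t1.png',cv2.resize(b[140:270,110:260],None,fx=4.5,fy=4.5,interpolation=2))
E
```

```text
clock: 2.93
tcp_pos: [0.4905, 0.2427, 0.2254]
eef_rot: [0.233, 0.698, 0.644, 0.21]
force: [-0.4, -0.7, -1.0]
opening: 0.0855
rot [-0.16  0.41  0.02] force [-0.37 -0.65 -1.02] 2.9333
-0.1 tool shift [ 0.0031 -0.0006 -0.0426]
-0.05 tool shift [ 0.0035 -0.0005  0.0074]
0 tool shift [ 0.0038 -0.0004  0.0574]
```

View pics/s1.png

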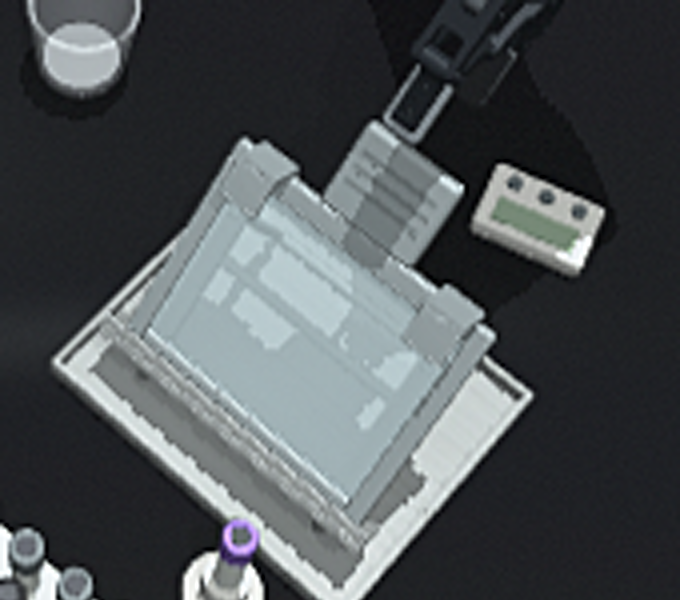

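View pics/t1.png

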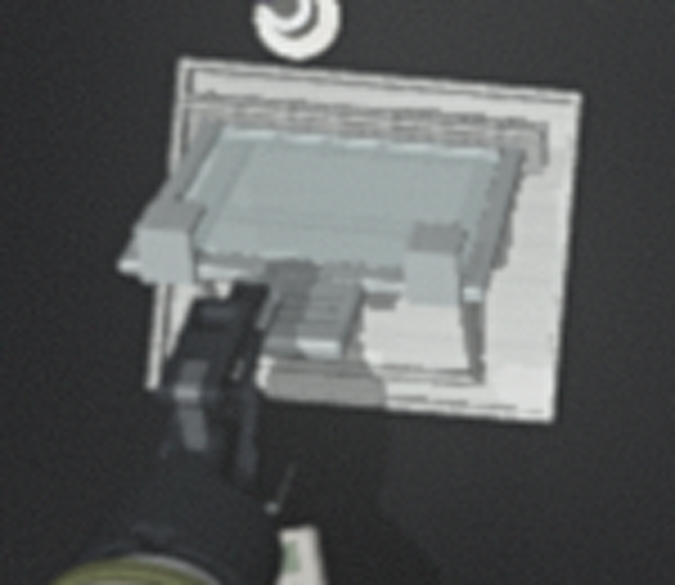

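```bash
python3 - <<'E'
from h import *
s=bot.sense();q=np.array(s['eef_rot']);Rt=R.from_quat(q[[1,2,3,0]]).as_matrix()
for y in(.043,.057,-.043):
  X=s['tcp_pos']+Rt@[0,y,-.013];print(y,(proj('scene',X)[0]-[280,200])*4,(proj('top',X)[0]-[110,140])*4.5)
print((proj('scene',[.515,.2442,.1919])[0]-[280,200])*4,(proj('top',[.515,.2442,.1919])[0]-[110,140])*4.5)
E
python3 -m handwheel '[{"linear":[0.0035,0,0.01],"rotation":[0,0,0],"hand":-1},{"linear":[0,0,0.015],"rotation":[0,0,0],"hand":-1},{"linear":[0,0,0.01],"rotation":[0,0,0],"hand":-1},{"linear":[0,0,0.01],"rotation":[0,0,0],"hand":-1},{"linear":[0,0,0.01],"rotation":[0,0,0],"hand":-1},{"linear":[0,0,0],"rotation":[0,0,0],"hand":-1}]'
python3 gt.py
python3 - <<'E'
from plant import bot
import cv2
a=bot.grab_frame('scene')[:,:,::-1];b=bot.grab_frame('top')[:,:,::-1]
cv2.imwrite('pics/s2.png',cv2.resize(a[200:350,280:450],None,fx=4,fy=4,interpolation=2)[:600])
cv2.imwrite('pics/t2.png',cv2.resize(b[140:270,110:260],None,fx=4.5,fy=4.5,interpolation=2))
E
```

```text
0.043 [404.59461595 126.75496846] [250.87163452 299.5105156 ]
0.057 [394.24534401 132.41642397] [248.55395543 272.83084003]
-0.043 [463.1926405   94.70505694] [264.15279515 452.82835753]
[383.77461209 192.97403187] [285.45542918 310.60884235]
clock: 3.53
tcp_pos: [0.5221, 0.2459, 0.1833]
eef_rot: [0.232, 0.698, 0.643, 0.213]
force: [-0.3, -0.9, -0.5]
opening: 0.0851
rot [ 0.01  0.21 -0.07] force [-0.26 -0.85 -0.48] 3.5333
-0.1 tool shift [-0.0027 -0.0004 -0.095 ]
-0.05 tool shift [-0.0025 -0.0004 -0.045 ]
0 tool shift [-0.0023 -0.0005  0.005 ]
```

View pics/s2.png

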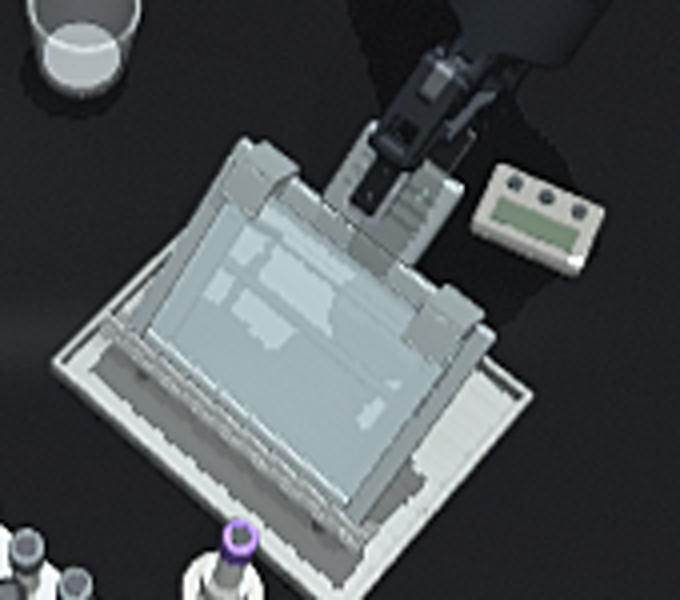

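View pics/t2.png

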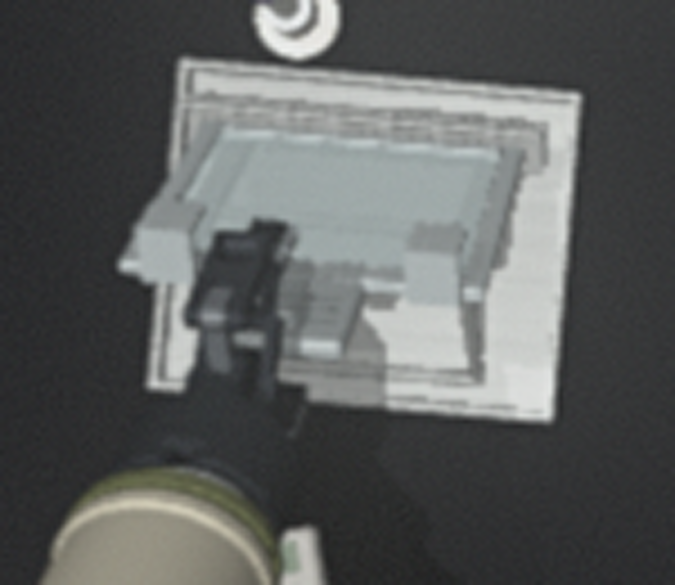

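```bash

python3 -m handwheel '[{"linear":[-0.002,0,0.004],"rotation":[0,0,0],"hand":-1},{"linear":[0,0,0],"rotation":[0,0,0],"hand":-0.3},{"linear":[0,0,0],"rotation":[0,0,0],"hand":0.3},{"linear":[0,0,0],"rotation":[0,0,0],"hand":0.5},{"linear":[0,0,0],"rotation":[0,0,0],"hand":0.6},{"linear":[0,0,0],"rotation":[0,0,0],"hand":0.65}]' 30
python3 -m handwheel '[{"linear":[0,0,0],"rotation":[0,0,0],"hand":0.7},{"linear":[0,0,0],"rotation":[0,0,0],"hand":0.8},{"linear":[0,0,0],"rotation":[0,0,0],"hand":1},{"linear":[0,0,0],"rotation":[0,0,0],"hand":1},{"linear":[0,0,0],"rotation":[0,0,0],"hand":1},{"linear":[0,0,0],"rotation":[0,0,0],"hand":1}]' 70
python3 gt.py
```

```text
clock: 4.13
tcp_pos: [0.5239, 0.2448, 0.1821]
eef_rot: [0.232, 0.698, 0.643, 0.214]
force: [-1.0, -0.2, -0.0]
opening: 0.0257
clock: 4.63
tcp_pos: [0.5223, 0.2451, 0.181]
eef_rot: [0.232, 0.698, 0.644, 0.213]
force: [-10.8, -1.2, 4.1]
opening: 0.0115
rot [-0.02  0.11 -0.03] force [-10.78  -1.24   4.09] 4.6333
-0.1 tool shift [-0.0017  0.0007 -0.0971]
-0.05 tool shift [-0.0016  0.0007 -0.0471]
0 tool shift [-0.0015  0.0007  0.0029]
```

```bash

python3 -m handwheel '[{"linear":[0,0.003,-0.004],"rotation":[0,0,0],"hand":1},{"linear":[0,0.003,-0.004],"rotation":[0,0,0],"hand":1},{"linear":[0,0.006,-0.008],"rotation":[0,0,0],"hand":1},{"linear":[0,0.009,-0.012],"rotation":[0,0,0],"hand":1},{"linear":[0,0.012,-0.016],"rotation":[0,0,0],"hand":1},{"linear":[0,0.012,-0.016],"rotation":[0,0,0],"hand":1},{"linear":[0,0.012,-0.016],"rotation":[0,0,0],"hand":1},{"linear":[0,0.006,-0.008],"rotation":[0,0,0],"hand":1}]' 70
python3 -m handwheel '[{"linear":[0,0.006,-0.008],"rotation":[0,0,0],"hand":1},{"linear":[0,0.009,-0.012],"rotation":[0,0,0],"hand":1},{"linear":[0,0.009,-0.012],"rotation":[0,0,0],"hand":1},{"linear":[0,0.006,-0.008],"rotation":[0,0,0],"hand":1},{"linear":[0,0,0],"rotation":[0,0,0],"hand":1},{"linear":[0,0,0],"rotation":[0,0,0],"hand":1}]' 70
python3 - <<'E'
from h import *
s=bot.sense();q=np.array(s['eef_rot']);Rt=R.from_quat(q[[1,2,3,0]]).as_matrix();print(s['tcp_pos'],s['force'],s['opening'],s['joint_positions'].round(2))
W=R.from_euler('z',13.9,degrees=True).as_matrix();y=W[:,0];z=np.array([0,0,-1.]);D=np.c_[np.cross(y,z),y,z]
print(np.degrees(R.from_matrix(Rt.T@D).as_rotvec()).round(1))
a=bot.grab_frame('scene')[:,:,::-1];b=bot.grab_frame('top')[:,:,::-1]
cv2.imwrite('pics/s3.png',a);cv2.imwrite('pics/t3.png',b)
E
```

```text
clock: 5.3
tcp_pos: [0.5247, 0.2451, 0.29]
eef_rot: [0.232, 0.698, 0.642, 0.215]
force: [-0.3, 0.2, -2.1]
opening: 0.0112
clock: 5.8
tcp_pos: [0.5241, 0.2448, 0.3365]
eef_rot: [0.232, 0.698, 0.643, 0.214]
force: [0.0, 0.9, -3.0]
opening: 0.0112
[0.52407497 0.24475155 0.33645283] [ 0.00812153  0.94650593 -3.01674769] 0.011235079521455565 [-0.55 -0.1  -0.21  1.85  0.53  1.01 -1.05]
[ 36.5   6.  -17.9]
```

View pics/s3.png

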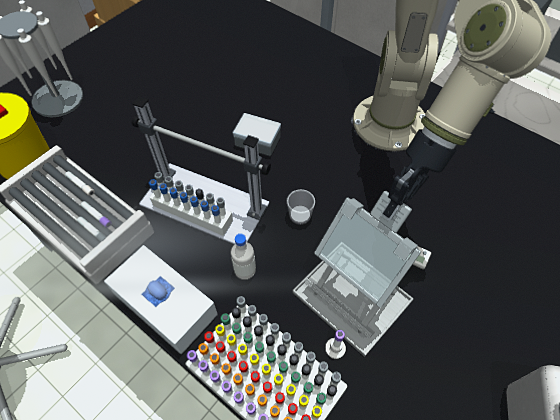

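View pics/t3.png

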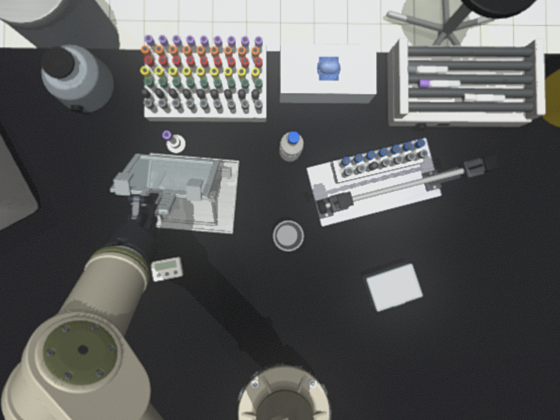

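```bash

python3 -m handwheel '[{"linear":[0,0.012,-0.016],"rotation":[0,0,0],"hand":1},{"linear":[0,0.012,-0.016],"rotation":[0,0,0],"hand":1},{"linear":[0,0.012,-0.016],"rotation":[3,0.5,-1.5],"hand":1},{"linear":[0,0,0],"rotation":[5,0.8,-2.5],"hand":1},{"linear":[0,0,0],"rotation":[6,1,-3],"hand":1},{"linear":[0,0,0],"rotation":[6,1,-3],"hand":1},{"linear":[0,0,0],"rotation":[6,1,-3],"hand":1},{"linear":[0,0,0],"rotation":[5,0.8,-2.5],"hand":1}]' 70
cat > hg.py <<'E'
from h import *
S=np.array([.562,-.2475,0]);SW=13.9;BAR=.230
s=bot.sense();q=np.array(s['eef_rot']);Rt=R.from_quat(q[[1,2,3,0]]).as_matrix()
W=R.from_euler('z',SW,degrees=True).as_matrix();y=W[:,0];z=np.array([0,0,-1.]);D=np.c_[np.cross(y,z),y,z]
print('t',round(s['clock'],2),'F',s['force'].round(1),'T',s['wrist_torque'].round(2),'op',round(s['opening'],4),'v',np.abs(s['joint_velocities']).max().round(3))
print('rot to go',np.degrees(R.from_matrix(Rt.T@D).as_rotvec()).round(2))
H=s['tcp_pos']+Rt@[-0.0015,0.0007,-0.0131]   # handle from tool, nominal
print('handle world',H.round(4),'in stand',(W.T@(H-S)).round(4))
for n,t in(('front',[-.10,0,.40]),('bar',[-.013,0,BAR+.006+.03])): print(n,'tool shift',(Rt.T@(S+W@t-H)).round(4))
E
python3 hg.py
```

```text
clock: 6.57
tcp_pos: [0.5245, 0.2442, 0.3965]
eef_rot: [0.034, 0.632, 0.774, 0.03]
force: [-0.4, -0.5, -2.6]
opening: 0.0112
t 6.57 F [-0.4 -0.5 -2.6] T [-0.09  0.15 -0.02] op 0.0112 v 1.125
rot to go [ 5.16  0.93 -2.32]
handle world [0.5243 0.2428 0.4096] in stand [0.0812 0.485  0.4096]
front tool shift [-0.4919 -0.1619  0.0021]
bar tool shift [-0.4864 -0.0875  0.1433]
```

```bash

python3 -m handwheel '[{"linear":[0,0,0],"rotation":[5,0.9,-2.3],"hand":1},{"linear":[-0.017,-0.0055,0],"rotation":[0,0,0],"hand":1},{"linear":[-0.03,-0.01,0],"rotation":[0,0,0],"hand":1},{"linear":[-0.0343,-0.0115,0],"rotation":[0,0,0],"hand":1},{"linear":[-0.0343,-0.0115,0],"rotation":[0,0,0],"hand":1},{"linear":[-0.0343,-0.0115,0],"rotation":[0,0,0],"hand":1},{"linear":[-0.0343,-0.0115,0],"rotation":[0,0,0],"hand":1},{"linear":[-0.0343,-0.0115,0],"rotation":[0,0,0],"hand":1}]' 70
python3 -m handwheel '[{"linear":[-0.0343,-0.0115,0],"rotation":[0,0,0],"hand":1},{"linear":[-0.0343,-0.0115,0],"rotation":[0,0,0],"hand":1},{"linear":[-0.0343,-0.0115,0],"rotation":[0,0,0],"hand":1},{"linear":[-0.0343,-0.0115,0],"rotation":[0,0,0],"hand":1},{"linear":[-0.0343,-0.0115,0],"rotation":[0,0,0],"hand":1},{"linear":[-0.025,-0.008,0],"rotation":[0,0,0],"hand":1},{"linear":[0,0,0],"rotation":[0,0,0],"hand":1},{"linear":[0,0,0],"rotation":[0,0,0],"hand":1}]' 70
python3 hg.py
```

```text
clock: 7.23
tcp_pos: [0.5048, 0.0136, 0.3956]
eef_rot: [0.003, 0.617, 0.787, 0.002]
force: [2.8, 5.1, 0.4]
opening: 0.0111
clock: 7.9
tcp_pos: [0.4877, -0.1935, 0.3952]
eef_rot: [0.002, 0.619, 0.785, 0.002]
force: [-0.2, 0.8, -3.2]
opening: 0.011
t 7.9 F [-0.2  0.8 -3.2] T [-0.14 -0.04 -0.04] op 0.011 v 0.052
rot to go [ 0.32  0.11 -0.41]
handle world [ 0.4886 -0.1948  0.4083] in stand [-0.0586  0.0688  0.4083]
front tool shift [-0.0691 -0.041   0.0082]
bar tool shift [-0.0682  0.0453  0.1427]
```

```bash

python3 -m handwheel '[{"linear":[-0.012,0.002,0.01],"rotation":[0,0,0],"hand":1},{"linear":[-0.02,0.004,0.02],"rotation":[0,0,0],"hand":1},{"linear":[-0.02,0.003,0.02],"rotation":[0,0,0],"hand":1},{"linear":[-0.016,0,0.018],"rotation":[0.3,0.1,-0.4],"hand":1},{"linear":[0,0,0.008],"rotation":[0,0,0],"hand":1},{"linear":[0,0,0],"rotation":[0,0,0],"hand":1},{"linear":[0,0,0],"rotation":[0,0,0],"hand":1}]' 70
python3 hg.py
cat > look.py <<'E'
from ov import *
import sys
from hg import *
k=sys.argv[1];st2=(230 if len(sys.argv)<3 else float(sys.argv[2]))
a=bot.grab_frame('scene')[:,:,::-1].copy();b=bot.grab_frame('top')[:,:,::-1].copy()
cv2.imwrite(f'pics/rs{k}.png',a);cv2.imwrite(f'pics/rt{k}.png',b)
Mg=np.c_[Rt[:,1],Rt[:,0],-Rt[:,2]]
Eg=[(tuple(H+Mg@np.array(p)/1e3),tuple(H+Mg@np.array(r)/1e3)) for p,r in G]
Es=[(tuple(S+W@np.array(p)/1e3),tuple(S+W@np.array(r)/1e3)) for p,r in st(st2)]
def dd(im,n,crop,f,out):
    x,y,w,h=crop;big=cv2.resize(im[y:y+h,x:x+w],None,fx=f,fy=f,interpolation=cv2.INTER_CUBIC)
    cv2.imwrite(out.replace('.png','n.png'),big);big=big.copy()
    for E,c in((Eg,(0,0,255)),(Es,(0,255,0))):
        for p,r in E:
            u=(proj(n,[p,r])-[x,y]+.5)*f
            cv2.line(big,*[tuple(int(round(v)) for v in i) for i in u],c,1,cv2.LINE_AA)
    cv2.imwrite(out,big)
dd(a,'scene',(120,60,190,150),4,f'pics/ls{k}.png');dd(b,'top',(300,130,200,130),4,f'pics/lt{k}.png')
E
python3 look.py 1
```

```text
clock: 8.48
tcp_pos: [0.5141, -0.2537, 0.3199]
eef_rot: [-0.0, 0.614, 0.789, 0.001]
force: [-0.2, 1.0, -2.6]
opening: 0.0113
t 8.48 F [-0.2  1.  -2.6] T [-0.15 -0.05 -0.  ] op 0.0113 v 0.031
rot to go [ 0.08 -0.09  0.35]
handle world [ 0.5151 -0.255   0.333 ] in stand [-0.0473  0.004   0.333 ]
front tool shift [-0.0036 -0.0526 -0.0671]
bar tool shift [-0.0043  0.0342  0.067 ]
t 8.48 F [-0.2  1.  -2.6] T [-0.15 -0.05 -0.  ] op 0.0113 v 0.031
rot to go [ 0.08 -0.09  0.35]
handle world [ 0.5151 -0.255   0.333 ] in stand [-0.0473  0.004   0.333 ]
front tool shift [-0.0036 -0.0526 -0.0671]
bar tool shift [-0.0043  0.0342  0.067 ]
```

View pics/ls1.png

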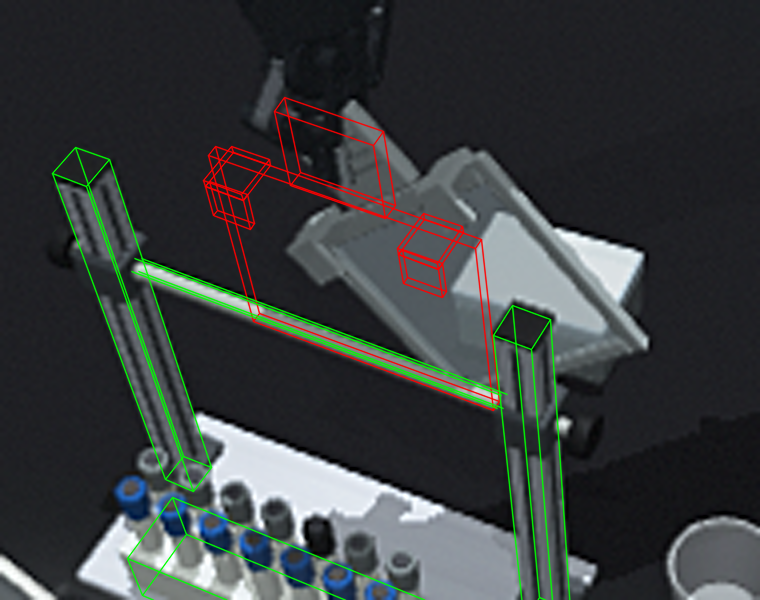

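View pics/lt1.png

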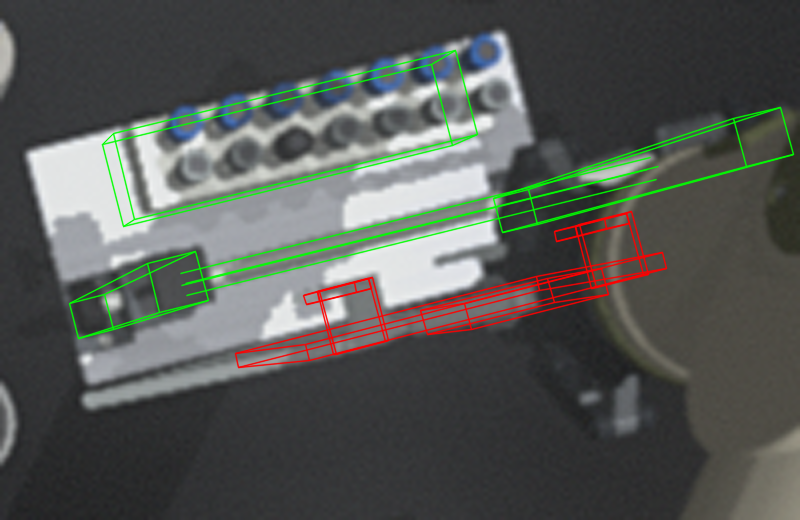

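View pics/lt1n.png

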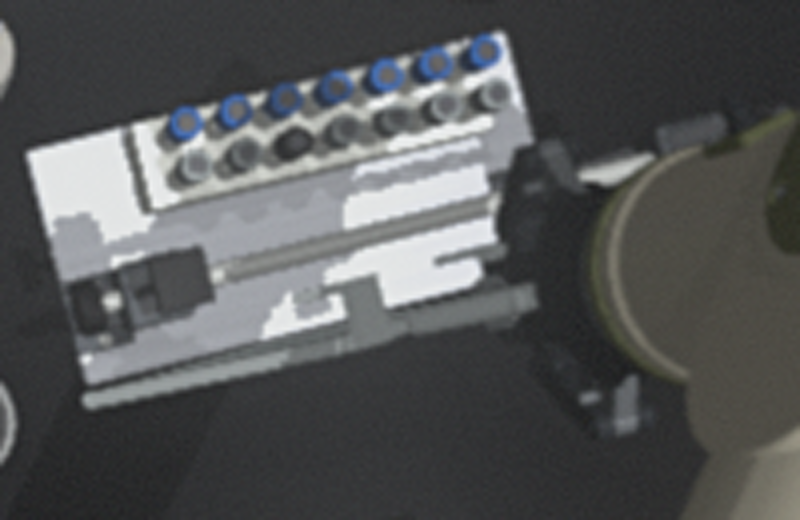

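```bash
python3 - <<'E'
import cv2
a=cv2.imread('pics/rs1.png');cv2.imwrite('pics/z1.png',cv2.resize(a[70:170,175:290],None,fx=6,fy=6,interpolation=2))
E
```

```text
(no output)
```

View pics/z1.png

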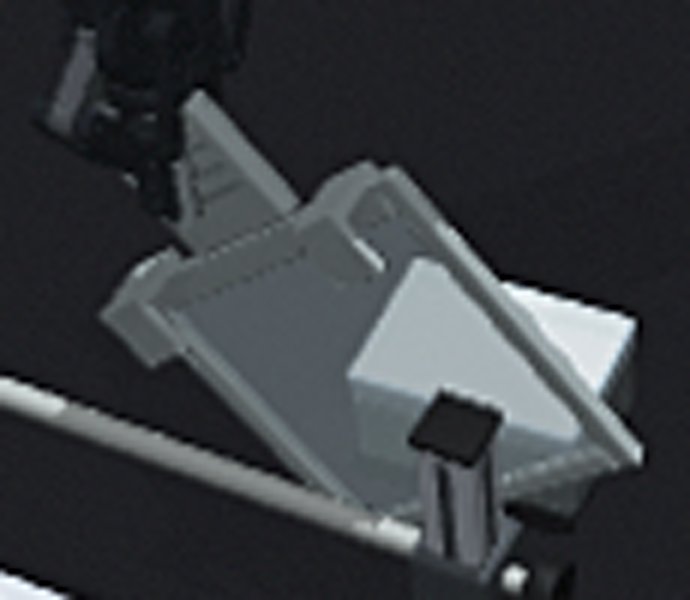

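```bash
cat > fit2.py <<'E'
from hg import *
Sp=[((0,90,-30),(395,170)),((0,90,-180),(640,458)),((0,-90,-180),(375,520)),((4,-90,-30),(150,303)),((0,32,29),(198,92)),((0,32,-29),(298,205)),((27,-78,-54),(153,365))]
Tp=[((0,90,-180),(85,402))]
A=np.array([p for p,_ in Sp])/1e3;a=np.array([p for _,p in Sp])/6+[175,70]-.4
B=np.array([p for p,_ in Tp])/1e3;b=np.array([p for _,p in Tp])/4+[300,130]-.4
Mg=np.c_[Rt[:,1],Rt[:,0],-Rt[:,2]]
def f(p):
    M=Mg@R.from_euler('xyz',p[3:]).as_matrix();o=H+Mg@p[:3]
    return np.r_[(proj('scene',A@M.T+o)-a).ravel(),(proj('top',B@M.T+o)-b).ravel(),p[:3]/.003,p[4:]/.03]
r=least_squares(f,[0,0,0,.8,0,0],loss='soft_l1');print('offset',r.x[:3].round(4),'rot',np.degrees(r.x[3:]).round(1));print(f(r.x)[:16].reshape(-1,2).round(1).tolist())
E
python3 fit2.py
```

```text
t 8.58 F [ 0.5 -0.4 -2.1] T [-0.26 -0.03  0.  ] op 0.0113 v 0.009
rot to go [0.24 0.02 0.37]
handle world [ 0.5155 -0.2552  0.3347] in stand [-0.047   0.0037  0.3347]
front tool shift [-0.0034 -0.0528 -0.0655]
bar tool shift [-0.0039  0.0337  0.0689]
offset [-0.0054  0.0098  0.0001] rot [42.9  1.  -1.7]
[[-1.1, -0.1], [0.2, 0.1], [-0.3, 2.6], [-3.6, -1.9], [-0.9, -0.1], [-0.1, 0.5], [0.3, 0.0], [-1.3, 1.6]]
```

```bash

python3 -m handwheel '[{"linear":[0,0,0],"rotation":[0,0,0],"hand":1},{"linear":[0,0,0],"rotation":[0,-2,0],"hand":1},{"linear":[0,0,0],"rotation":[0,-4,0],"hand":1},{"linear":[0,0,0],"rotation":[0,-5,0],"hand":1},{"linear":[0,0,0],"rotation":[0,-5,0],"hand":1},{"linear":[0,0,0],"rotation":[0,-5,0],"hand":1},{"linear":[0,0,0],"rotation":[0,-5,0],"hand":1},{"linear":[0,0,0],"rotation":[0,-5,0],"hand":1}]' 110
python3 -m handwheel '[{"linear":[0,0,0],"rotation":[0,-5,0],"hand":1},{"linear":[0,0,0],"rotation":[0,-4,0],"hand":1},{"linear":[0,0,0],"rotation":[0,-3,0],"hand":1},{"linear":[0,0,0],"rotation":[0,0,0],"hand":1},{"linear":[0,0,0],"rotation":[0,0,0],"hand":1}]' 110
python3 look.py 2
python3 - <<'E'
import cv2
a=cv2.imread('pics/rs2.png');cv2.imwrite('pics/z2.png',cv2.resize(a[60:160,155:285],None,fx=6,fy=6,interpolation=2))
E
```

```text
clock: 9.25
tcp_pos: [0.5145, -0.2541, 0.3225]
eef_rot: [0.215, 0.592, 0.76, -0.163]
force: [-0.4, -0.3, -2.9]
opening: 0.0108
clock: 9.67
tcp_pos: [0.5139, -0.254, 0.3207]
eef_rot: [0.289, 0.572, 0.734, -0.223]
force: [0.2, -0.3, -2.0]
opening: 0.0106
t 9.67 F [ 0.2 -0.3 -2. ] T [ 1.04  0.27 -0.05] op 0.0106 v 0.034
rot to go [ 0.3  42.87  0.27]
handle world [ 0.5127 -0.2462  0.3314] in stand [-0.0476  0.0131  0.3314]
front tool shift [-0.0561 -0.0523 -0.0417]
bar tool shift [0.0348 0.0343 0.057 ]
```

View pics/z2.png

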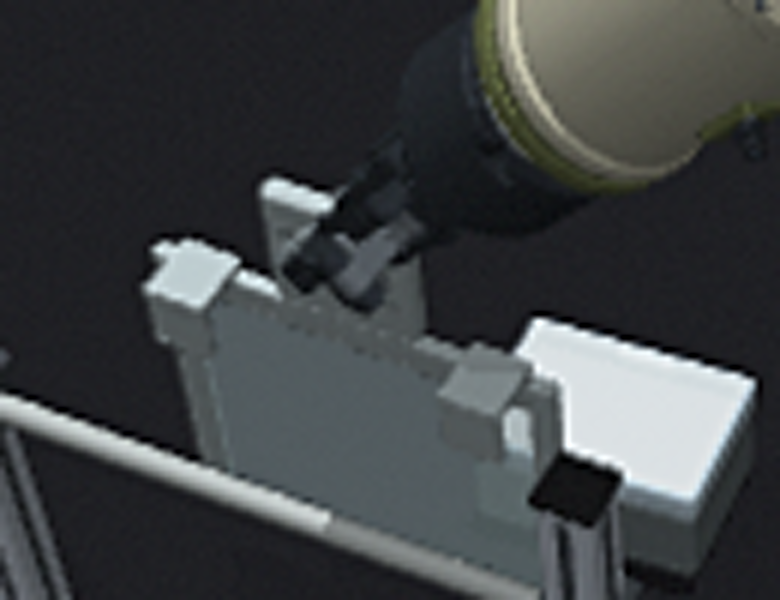

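View pics/lt2n.png

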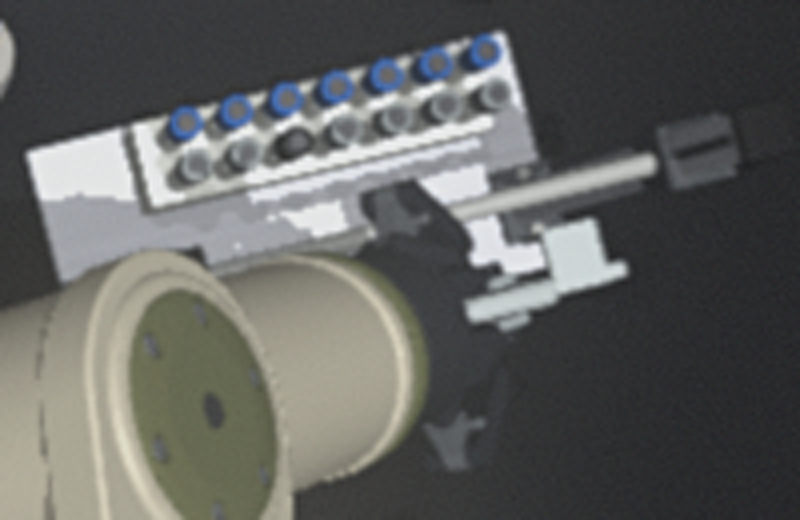

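```bash
cat > bar.py <<'E'
from h import *
s=cv2.imread('pics/scene0.png',0).astype(float);t=cv2.imread('pics/top0.png',0).astype(float)
S=np.array([.562,-.2475,0])
def axis(q,ys): 
    W=R.from_euler('z',q[1]).as_matrix();return np.array([S+W@[q[0],y,q[2]] for y in ys])
q0=[0,np.radians(13.9),.230]
def cen(im,n,ys):
    out=[]
    for y in ys:
        u,v=proj(n,axis(q0,[y]))[0];c=int(round(u));r0=int(round(v));rows=np.arange(r0-7,r0+8)
        col=im[rows,c];bg=np.median(np.r_[col[:3],col[-3:]]);w=np.clip(col-bg-25,0,None);
        out.append((c,(w*rows).sum()/max(w.sum(),1e-6),y))
    return np.array(out)
cs=cen(s,'scene',np.linspace(-.115,.115,24));ct=cen(t,'top',np.linspace(-.12,-.075,8))
def f(q):
    res=[]
    for n,c in(('scene',cs),('top',ct)):
        p=proj(n,axis(q,np.linspace(-.14,.14,29)));i=np.argsort(p[:,0])
        res.append((np.interp(c[:,0],p[i,0],p[i,1])-c[:,1])*(1 if n=='scene' else 2))
    return np.concatenate(res)
r=least_squares(f,q0,loss='soft_l1',f_scale=.5);print('dx perp',r.x[0],'yaw',np.degrees(r.x[1]),'h axis',r.x[2]);print(f(r.x).round(1))
E
python3 bar.py
cat > fit3.py <<'E'
from hg import *
Sp=[((-4,-90,-30),(155,248)),((27,-78,-25),(147,290)),((27,-52,-25),(207,307)),((-4,-52,-25),(240,262)),((27,-78,-54),(157,338)),((27,52,-25),(440,390)),((27,78,-25),(490,410)),((-4,78,-25),(532,370)),((27,78,-54),(490,455)),((27,52,-54),(440,428)),((0,90,-30),(560,385)),((0,-32,29),(266,182))]
Tp=[((27,-52,-25),(541,230)),((27,-78,-25),(597,217)),((-4,-78,-25),(612,275)),((-4,-52,-25),(557,290)),((0,-90,-30),(629,268))]
A=np.array([p for p,_ in Sp])/1e3;a=np.array([p for _,p in Sp])/6+[155,60]-.4
B=np.array([p for p,_ in Tp])/1e3;b=np.array([p for _,p in Tp])/4+[300,130]-.4
Mg=W
def f(p):
    M=Mg@R.from_euler('xyz',p[3:]).as_matrix();o=H+Mg@p[:3]
    return np.r_[(proj('scene',A@M.T+o)-a).ravel(),(proj('top',B@M.T+o)-b).ravel()]
r=least_squares(f,[0]*6,loss='soft_l1');M=Mg@R.from_euler('xyz',r.x[3:]).as_matrix();o=H+Mg@r.x[:3]
print('handle world',o.round(4),'in stand',(W.T@(o-S)).round(4),'rot xyz',np.degrees(r.x[3:]).round(1));print(f(r.x).reshape(-1,2).round(1).tolist())
for y in(65,-65):print('slot mid under roof',y,(W.T@(o+M@(np.array([13,y,-30])/1e3)-S)).round(4),'tip',(W.T@(o+M@(np.array([24.5,y,-54])/1e3)-S)).round(4))
print('pane centre',(W.T@(o+M@[0,0,-.105]-S)).round(4), 'handle from tcp tool', (Rt.T@(o-s['tcp_pos'])).round(4))
E
python3 fit3.py
```

```text
dx perp 0.0013451387577765714 yaw 14.314640916291042 h axis 0.2297645961016585
[ 0.   0.   0.   0.1  0.  -0.1  0.1 -0.  -0.1 -0.  -0.   0.  -0.  -0.
  0.  -0.1 -0.  -0.   0.   0.   0.   0.   0.   0.  -0.1  0.1 -0.  -0.1
  0.1  0.  -0.  -0. ]
t 9.77 F [-0.   0.4 -2.6] T [0.97 0.26 0.  ] op 0.0107 v 0.008
rot to go [ 0.31 42.9   0.09]
handle world [ 0.5126 -0.2478  0.3321] in stand [-0.048   0.0116  0.3321]
front tool shift [-0.0547 -0.0518 -0.0421]
bar tool shift [0.0366 0.0347 0.0565]
handle world [ 0.508  -0.2364  0.3293] in stand [-0.0498  0.0237  0.3293] rot xyz [-2.  -2.2  2.4]
[[-0.8, -1.8], [-1.8, -0.5], [-2.0, 0.1], [-1.1, -0.9], [-1.8, 0.4], [-0.7, 0.1], [1.2, 0.3], [-0.1, -1.9], [1.6, 1.5], [-0.1, 2.5], [-0.7, -0.1], [-1.1, -1.5], [-0.7, 0.9], [-1.7, 0.4], [-1.0, 1.3], [-0.2, 1.4], [-1.0, -0.6]]
slot mid under roof 65 [-0.0382  0.0882  0.2976] tip [-0.0258  0.0879  0.2741]
slot mid under roof -65 [-0.0329 -0.0416  0.302 ] tip [-0.0205 -0.0419  0.2785]
pane centre [-0.0456  0.0203  0.2244] handle from tcp tool [ 0.0093 -0.001  -0.0193]
```

```bash
sed -i 's/S=np.array(\[.562,-.2475,0\]);SW=13.9;BAR=.230/S=np.array([.5633,-.2472,0]);SW=14.3;BAR=.2298/' hg.py
cat > sh.py <<'E'
from hg import *
import sys
d=np.array(list(map(float,sys.argv[1:4])));print('stand',d,'-> tool',(Rt.T@W@d).round(5));print('world-z 1deg turn in tool',(Rt.T@[0,0,1.]).round(3))
E
python3 sh.py .0365 -.021 -.018; python3 sh.py 0 0 -.01|tail -2
```

```text
t 9.77 F [-0.   0.4 -2.6] T [0.97 0.26 0.  ] op 0.0107 v 0.008
rot to go [ 0.16 42.9  -0.29]
handle world [ 0.5126 -0.2478  0.3321] in stand [-0.0492  0.0119  0.3321]
front tool shift [-0.0552 -0.0504 -0.0416]
bar tool shift [0.0366 0.036  0.0568]
stand [ 0.0365 -0.021  -0.018 ] -> tool [-0.00292  0.0365   0.02751]
world-z 1deg turn in tool [-0.681  0.004 -0.733]
stand [ 0.    0.   -0.01] -> tool [ 6.81e-03 -4.00e-05  7.33e-03]
world-z 1deg turn in tool [-0.681  0.004 -0.733]
```

```bash

python3 -m handwheel '[{"linear":[-0.0005,0.006,0.0045],"rotation":[0,1,0],"hand":1},{"linear":[-0.0005,0.006,0.0045],"rotation":[0,1,0],"hand":1},{"linear":[-0.0005,0.006,0.0045],"rotation":[0,0,0],"hand":1},{"linear":[-0.0005,0.006,0.0045],"rotation":[0,0,0],"hand":1},{"linear":[-0.0005,0.006,0.0045],"rotation":[0,0,0],"hand":1},{"linear":[-0.0005,0.0065,0.005],"rotation":[0,0,0],"hand":1},{"linear":[0,0,0],"rotation":[0,0,0],"hand":1},{"linear":[0,0,0],"rotation":[0,0,0],"hand":1}]' 110
python3 look.py 3
python3 - <<'E'
import cv2
a=cv2.imread('pics/rs3.png');cv2.imwrite('pics/z3.png',cv2.resize(a[70:170,145:275],None,fx=6,fy=6,interpolation=2))
a=cv2.imread('pics/rt3.png');cv2.imwrite('pics/y3.png',cv2.resize(a[140:230,370:500],None,fx=6,fy=6,interpolation=2))
E
```

```text
clock: 10.43
tcp_pos: [0.5543, -0.266, 0.3012]
eef_rot: [0.276, 0.576, 0.739, -0.215]
force: [-0.0, 0.3, -2.8]
opening: 0.0109
t 10.43 F [-0.   0.3 -2.8] T [ 1.02  0.24 -0.03] op 0.0109 v 0.021
rot to go [ 0.   40.98 -0.17]
handle world [ 0.5532 -0.2586  0.3121] in stand [-0.0126 -0.0086  0.3121]
front tool shift [-0.0514 -0.0873 -0.0719]
bar tool shift [ 0.0368 -0.0004  0.0293]
```

View pics/z3.png

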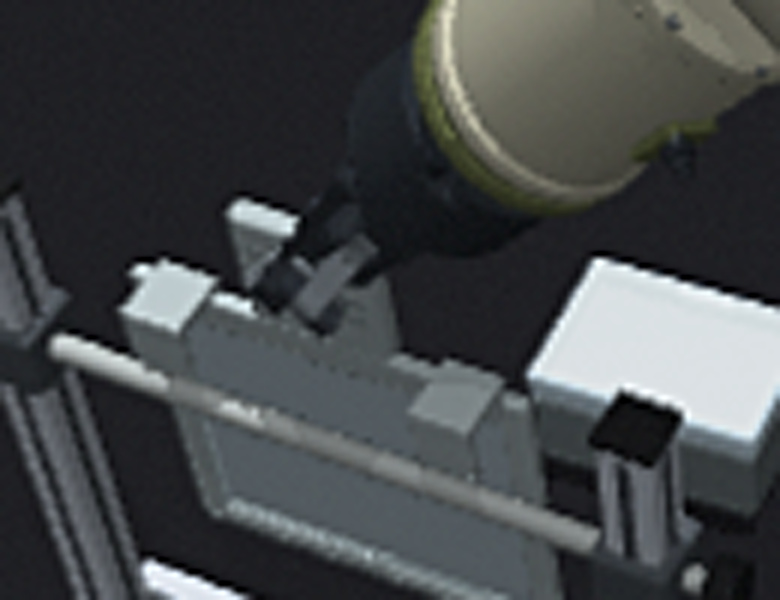

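View pics/y3.png

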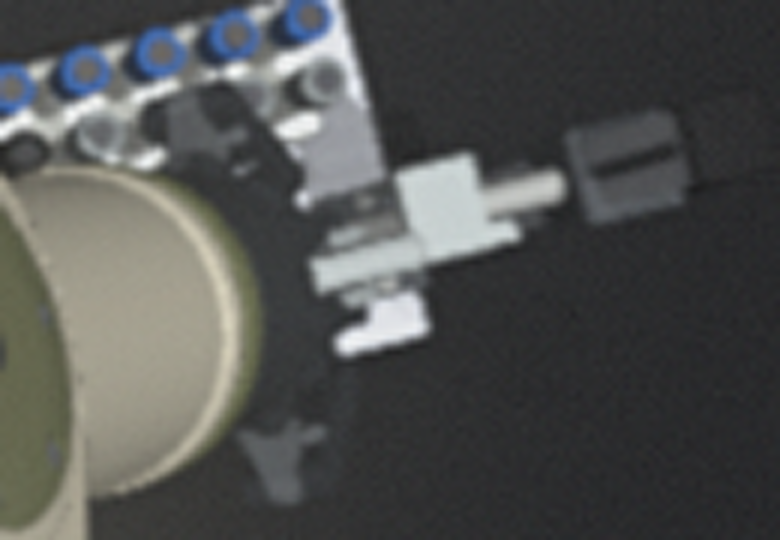

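```bash
cat > fit4.py <<'E'
from hg import *
Sp=[((-4,-90,-30),(133,272)),((27,-78,-25),(122,308)),((27,-52,-25),(180,330)),((-4,-52,-25),(217,285)),((-4,-78,-25),(163,260)),((27,52,-25),(412,403)),((27,78,-25),(462,430)),((-4,78,-25),(503,378)),((-4,52,-25),(450,360)),((0,90,-30),(525,395)),((0,-90,-180),(215,512)),((0,-32,29),(235,205))]
Tp=[((27,-52,-25),(397,173)),((27,-78,-25),(470,155)),((-4,-78,-25),(490,240)),((0,-90,-30),(520,232)),((-6,-32,29),(425,265))]
A=np.array([p for p,_ in Sp])/1e3;a=np.array([p for _,p in Sp])/6+[145,70]-.4
B=np.array([p for p,_ in Tp])/1e3;b=np.array([p for _,p in Tp])/6+[370,140]-.4
def run(free):
    def f(p):
        M=W@R.from_euler('xyz',p[3:]).as_matrix();o=H+W@p[:3]
        return np.r_[(proj('scene',A@M.T+o)-a).ravel(),(proj('top',B@M.T+o)-b).ravel(),p[4:]/(1 if free else .004)]
    r=least_squares(f,[0]*6,loss='soft_l1');M=W@R.from_euler('xyz',r.x[3:]).as_matrix();o=H+W@r.x[:3]
    print('handle in stand',(W.T@(o-S)).round(4),'rot xyz',np.degrees(r.x[3:]).round(1));print(f(r.x)[:-2].reshape(-1,2).round(1).tolist())
    for y in(65,-65):print('slot mid under roof',y,(W.T@(o+M@(np.array([13,y,-30])/1e3)-S)).round(4))
    print('pane centre',(W.T@(o+M@[0,0,-.105]-S)).round(4))
run(1);run(0)
E
python3 fit4.py
```

```text
t 10.53 F [ 0.5  0.4 -1.7] T [ 1.01  0.26 -0.01] op 0.0108 v 0.011
rot to go [ 0.07 40.98 -0.18]
handle world [ 0.553  -0.2584  0.3128] in stand [-0.0128 -0.0084  0.3128]
front tool shift [-0.0512 -0.0871 -0.0713]
bar tool shift [ 0.0371 -0.0004  0.03  ]
handle in stand [-0.0116  0.0047  0.3136] rot xyz [ 1.8 -0.2 -0.1]
[[0.7, -1.9], [-0.7, 0.7], [-1.0, 0.3], [-0.2, -1.0], [-0.5, 0.0], [-1.0, 1.3], [0.6, 0.2], [0.2, -0.4], [-0.8, -0.7], [0.5, 0.9], [-0.8, -0.3], [-1.6, -1.1], [-1.5, 0.4], [-1.3, 0.3], [-0.6, 1.3], [-1.6, -0.5], [1.1, 0.4]]
slot mid under roof 65 [0.0017 0.0706 0.2858]
slot mid under roof -65 [ 0.0014 -0.0593  0.2816]
pane centre [-0.0112  0.0081  0.2087]
handle in stand [-0.0116  0.0046  0.3134] rot xyz [ 1.8 -0.  -0. ]
[[0.7, -1.9], [-0.7, 0.8], [-1.0, 0.3], [-0.3, -1.0], [-0.6, 0.1], [-1.0, 1.3], [0.6, 0.2], [0.2, -0.5], [-0.8, -0.8], [0.6, 0.9], [-0.7, -0.4], [-1.6, -1.0], [-1.5, 0.4], [-1.3, 0.3], [-0.5, 1.2], [-1.6, -0.5], [1.1, 0.4]]
slot mid under roof 65 [0.0014 0.0705 0.2854]
slot mid under roof -65 [ 0.0014 -0.0594  0.2814]
pane centre [-0.0116  0.0079  0.2084]
```

```bash

python3 -m handwheel '[{"linear":[0.0033,-0.0007,0.0038],"rotation":[0,-1.5,0],"hand":1},{"linear":[0.0033,0,0.0038],"rotation":[0,0,0],"hand":1},{"linear":[0.0033,0,0.0038],"rotation":[0,0,0],"hand":1},{"linear":[0.002,0,0.0022],"rotation":[0,0,0],"hand":1},{"linear":[0,0,0],"rotation":[0,0,0],"hand":1},{"linear":[0,0,0],"rotation":[0,0,0],"hand":1}]' 110
python3 hg.py
python3 -m handwheel '[{"linear":[0.002,0,0.0022],"rotation":[0,0,0],"hand":1},{"linear":[0.002,0,0.0022],"rotation":[0,0,0],"hand":1},{"linear":[0.002,0,0.0022],"rotation":[0,0,0],"hand":1},{"linear":[0,0,0],"rotation":[0,0,0],"hand":1},{"linear":[0,0,0],"rotation":[0,0,0],"hand":1}]' 110
python3 hg.py
```

```text
clock: 11.03
tcp_pos: [0.5536, -0.2665, 0.2839]
eef_rot: [0.286, 0.573, 0.735, -0.222]
force: [-0.5, -0.5, -1.3]
opening: 0.0107
t 11.03 F [-0.5 -0.5 -1.3] T [ 1.06  0.32 -0.03] op 0.0107 v 0.009
rot to go [ 0.07 42.47 -0.2 ]
handle world [ 0.5523 -0.2589  0.2946] in stand [-0.0135 -0.0086  0.2946]
front tool shift [-0.0651 -0.0863 -0.0835]
bar tool shift [0.0258 0.0004 0.0154]
clock: 11.45
tcp_pos: [0.5536, -0.2664, 0.2748]
eef_rot: [0.286, 0.573, 0.735, -0.222]
force: [0.5, 0.1, -2.8]
opening: 0.0109
t 11.45 F [ 0.5  0.1 -2.8] T [1.03 0.31 0.02] op 0.0109 v 0.008
rot to go [ 0.06 42.48 -0.18]
handle world [ 0.5524 -0.2588  0.2854] in stand [-0.0135 -0.0085  0.2854]
front tool shift [-0.0714 -0.0863 -0.0902]
bar tool shift [0.0195 0.0004 0.0087]
```

```bash

python3 -m handwheel '[{"linear":[0.002,0,0.0022],"rotation":[0,0,0],"hand":1},{"linear":[0.002,0,0.0022],"rotation":[0,0,0],"hand":1},{"linear":[0.002,0,0.0022],"rotation":[0,0,0],"hand":1},{"linear":[0.002,0,0.0022],"rotation":[0,0,0],"hand":1},{"linear":[0,0,0],"rotation":[0,0,0],"hand":1},{"linear":[0,0,0],"rotation":[0,0,0],"hand":1}]' 110
python3 hg.py
python3 look.py 4 >/dev/null
python3 - <<'E'
import cv2
a=cv2.imread('pics/rs4.png');cv2.imwrite('pics/z4.png',cv2.resize(a[70:170,145:275],None,fx=6,fy=6,interpolation=2))
a=cv2.imread('pics/rt4.png');cv2.imwrite('pics/y4.png',cv2.resize(a[140:230,370:500],None,fx=6,fy=6,interpolation=2))
E
```

```text
clock: 11.95
tcp_pos: [0.5536, -0.2664, 0.2628]
eef_rot: [0.286, 0.573, 0.735, -0.222]
force: [0.5, 0.2, -3.0]
opening: 0.0107
t 11.95 F [ 0.5  0.2 -3. ] T [ 1.02  0.23 -0.05] op 0.0107 v 0.008
rot to go [ 0.05 42.48 -0.17]
handle world [ 0.5524 -0.2588  0.2735] in stand [-0.0134 -0.0085  0.2735]
front tool shift [-0.0794 -0.0864 -0.099 ]
bar tool shift [ 0.0115  0.0004 -0.0001]
```

View pics/z4.png

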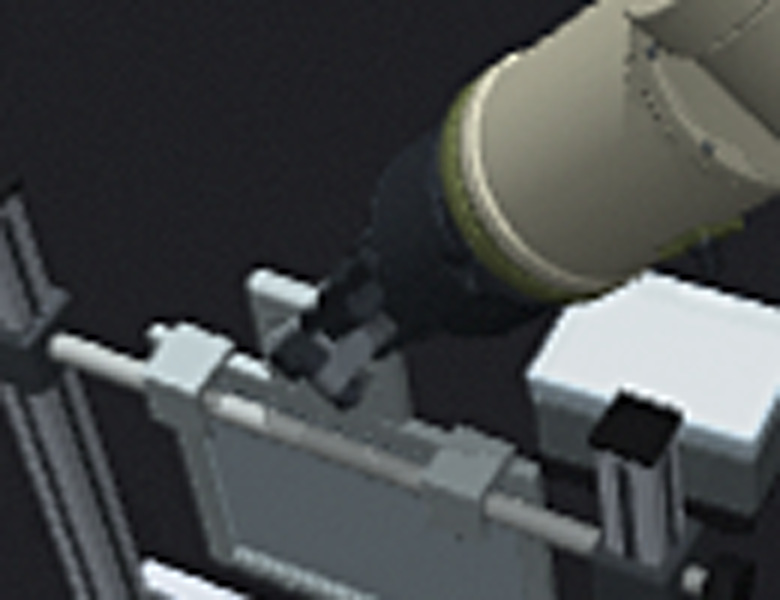

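View pics/y4.png

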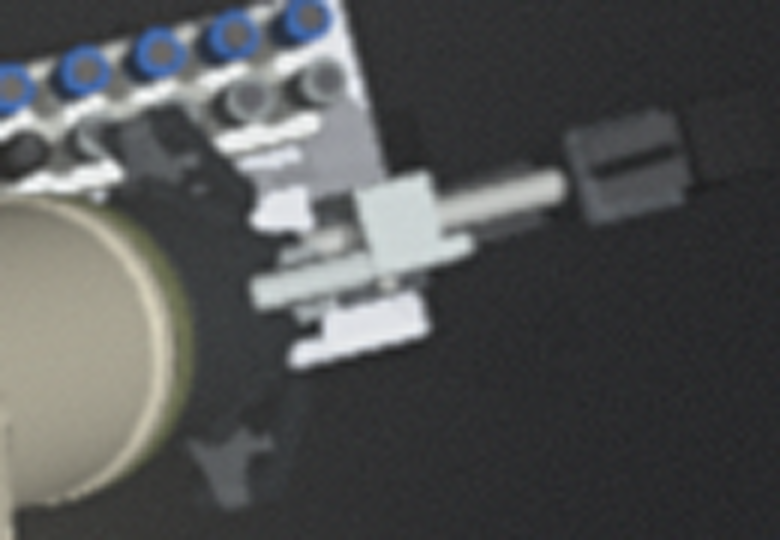

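```bash

python3 -m handwheel '[{"linear":[0.001,0,0.0011],"rotation":[0,0,0],"hand":1},{"linear":[0.001,0,0.0011],"rotation":[0,0,0],"hand":1},{"linear":[0.001,0,0.0011],"rotation":[0,0,0],"hand":1},{"linear":[0,0,0],"rotation":[0,0,0],"hand":1},{"linear":[0,0,0],"rotation":[0,0,0],"hand":1}]' 110
python3 -m handwheel '[{"linear":[0.0007,0,0.0007],"rotation":[0,0,0],"hand":1},{"linear":[0,0,0],"rotation":[0,0,0],"hand":1}]'
python3 -m handwheel '[{"linear":[0.0007,0,0.0007],"rotation":[0,0,0],"hand":1},{"linear":[0,0,0],"rotation":[0,0,0],"hand":1}]'
```

```text
clock: 12.47
tcp_pos: [0.5537, -0.2665, 0.2585]
eef_rot: [0.286, 0.573, 0.735, -0.222]
force: [-0.7, -0.2, -3.3]
opening: 0.0108
clock: 12.63
tcp_pos: [0.5537, -0.2664, 0.2575]
eef_rot: [0.287, 0.573, 0.735, -0.222]
force: [0.0, 0.5, -2.2]
opening: 0.0107
clock: 12.8
tcp_pos: [0.5537, -0.2664, 0.2565]
eef_rot: [0.286, 0.573, 0.735, -0.222]
force: [0.2, 0.2, -2.6]
opening: 0.0111
```

```bash

for i in 1; do :; done
python3 -m handwheel '[{"linear":[0.0007,0,0.0007],"rotation":[0,0,0],"hand":1},{"linear":[0,0,0],"rotation":[0,0,0],"hand":1}]'|grep -E 'tcp|force'
python3 -m handwheel '[{"linear":[0.0007,0,0.0007],"rotation":[0,0,0],"hand":1},{"linear":[0,0,0],"rotation":[0,0,0],"hand":1}]'|grep -E 'tcp|force'
python3 -m handwheel '[{"linear":[0.0007,0,0.0007],"rotation":[0,0,0],"hand":1},{"linear":[0,0,0],"rotation":[0,0,0],"hand":1}]'|grep -E 'tcp|force'
```

```text
tcp_pos: [0.5537, -0.2663, 0.2555]
force: [-1.2, 0.4, -2.2]
tcp_pos: [0.5537, -0.2663, 0.2545]
force: [0.0, 0.2, -3.3]
tcp_pos: [0.5536, -0.2662, 0.2535]
force: [-0.2, 1.5, -2.5]
```

```bash

python3 -m handwheel '[{"linear":[0.0007,0,0.0007],"rotation":[0,0,0],"hand":1},{"linear":[0,0,0],"rotation":[0,0,0],"hand":1}]'|grep -E 'tcp|force'
python3 -m handwheel '[{"linear":[0.0007,0,0.0007],"rotation":[0,0,0],"hand":1},{"linear":[0,0,0],"rotation":[0,0,0],"hand":1}]'|grep -E 'tcp|force'; python3 hg.py|head -1
```

```text
tcp_pos: [0.5537, -0.2662, 0.2525]
force: [0.0, 0.6, -2.1]
tcp_pos: [0.5537, -0.2662, 0.2516]
force: [-0.0, -0.1, -2.0]
t 13.63 F [-0.  -0.1 -2. ] T [ 1.07  0.21 -0.02] op 0.0106 v 0.003
```

```bash

python3 -m handwheel '[{"linear":[0.0007,0,0.0007],"rotation":[0,0,0],"hand":1},{"linear":[0,0,0],"rotation":[0,0,0],"hand":1}]'|grep -E 'tcp|force'
python3 -m handwheel '[{"linear":[0.0007,0,0.0007],"rotation":[0,0,0],"hand":1},{"linear":[0,0,0],"rotation":[0,0,0],"hand":1}]'|grep -E 'tcp|force'; python3 hg.py|head -1
python3 look.py 5 >/dev/null
python3 - <<'E'
import cv2
a=cv2.imread('pics/rs5.png');cv2.imwrite('pics/z5.png',cv2.resize(a[70:170,145:275],None,fx=6,fy=6,interpolation=2))
E
```

```text
tcp_pos: [0.5538, -0.2663, 0.2513]
force: [-2.5, 0.2, 2.2]
tcp_pos: [0.5539, -0.2664, 0.251]
force: [-3.3, 0.7, 7.0]
t 13.97 F [-3.3  0.7  7. ] T [ 0.57  0.66 -0.23] op 0.0107 v 0.002
```

View pics/z5.png

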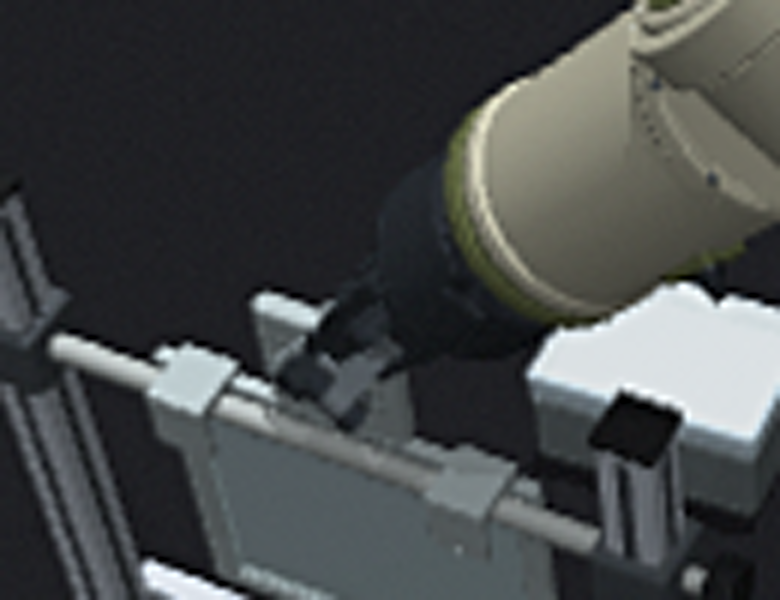

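```bash

python3 -m handwheel '[{"linear":[0,-0.001,0],"rotation":[0,0,0],"hand":1},{"linear":[0,0,0],"rotation":[0,0,0],"hand":1},{"linear":[0,0,0],"rotation":[0,0,0],"hand":1},{"linear":[0,0,0],"rotation":[0,0,0],"hand":1}]' 110; python3 hg.py|head -1
python3 -m handwheel '[{"linear":[0,0,0],"rotation":[0,0,0],"hand":1},{"linear":[0,0,0],"rotation":[0,0,0],"hand":1},{"linear":[0,0,0],"rotation":[0,0,0],"hand":1},{"linear":[0,0,0],"rotation":[0,0,0],"hand":1}]' 25; python3 hg.py|head -1
```

```text
clock: 14.4
tcp_pos: [0.5536, -0.2664, 0.251]
eef_rot: [0.288, 0.573, 0.735, -0.221]
force: [0.7, -0.5, 6.8]
opening: 0.0107
t 14.4 F [ 0.7 -0.5  6.8] T [ 0.5  -0.07  0.06] op 0.0107 v 0.002
clock: 14.73
tcp_pos: [0.5536, -0.2665, 0.251]
eef_rot: [0.288, 0.573, 0.735, -0.221]
force: [-0.0, 0.5, 5.9]
opening: 0.0107
t 14.73 F [-0.   0.5  5.9] T [ 0.51 -0.05  0.05] op 0.0107 v 0.001
```

```bash

python3 -m handwheel '[{"linear":[-0.0003,0,-0.0004],"rotation":[0,0,0],"hand":1},{"linear":[0,0,0],"rotation":[0,0,0],"hand":1},{"linear":[0,0,0],"rotation":[0,0,0],"hand":0.72},{"linear":[0,0,0],"rotation":[0,0,0],"hand":0.68},{"linear":[0,0,0],"rotation":[0,0,0],"hand":0.62},{"linear":[0,0,0],"rotation":[0,0,0],"hand":0.55},{"linear":[0,0,0],"rotation":[0,0,0],"hand":0.45},{"linear":[0,0,0],"rotation":[0,0,0],"hand":0.4}]' 25; python3 hg.py|head -1
python3 look.py 6 >/dev/null
python3 - <<'E'
import cv2
a=cv2.imread('pics/rs6.png');cv2.imwrite('pics/z6.png',cv2.resize(a[70:170,145:275],None,fx=6,fy=6,interpolation=2))
a=cv2.imread('pics/rt6.png');cv2.imwrite('pics/y6.png',cv2.resize(a[140:230,370:500],None,fx=6,fy=6,interpolation=2))
E
```

```text
clock: 15.4
tcp_pos: [0.5524, -0.2663, 0.2498]
eef_rot: [0.286, 0.573, 0.735, -0.222]
force: [0.4, 0.5, -0.2]
opening: 0.0255
t 15.4 F [ 0.4  0.5 -0.2] T [0.67 0.13 0.04] op 0.0255 v 0.003
```

View pics/z6.png

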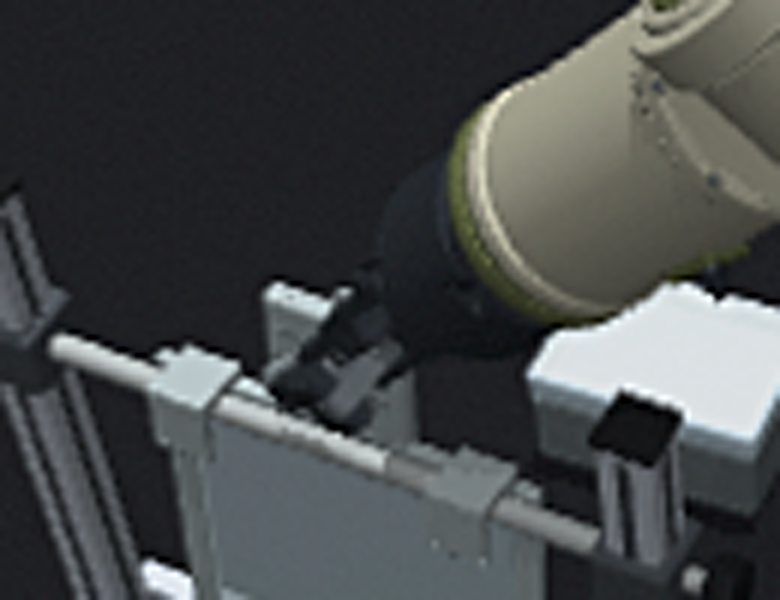

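View pics/y6.png

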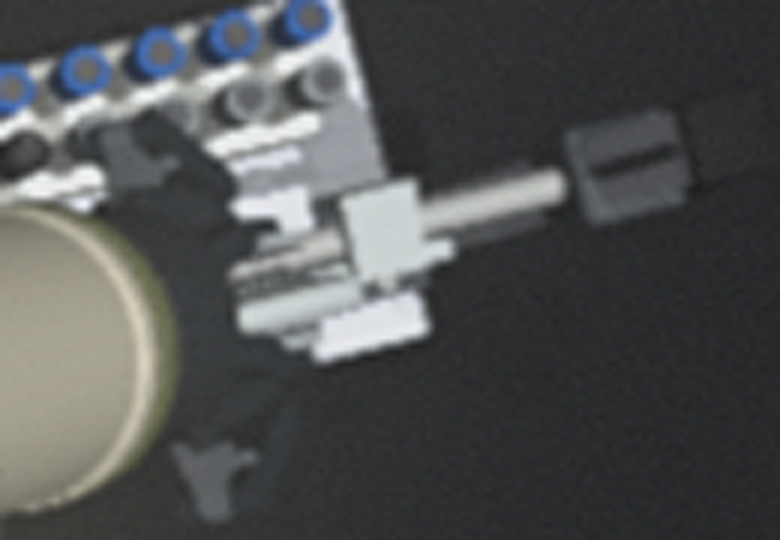

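```bash

python3 -m handwheel '[{"linear":[0,-0.001,0],"rotation":[0,0,0],"hand":0.2},{"linear":[0,-0.001,0],"rotation":[0,0,0],"hand":0},{"linear":[0,-0.001,0],"rotation":[0,0,0],"hand":-0.3},{"linear":[0,0,0],"rotation":[0,0,0],"hand":-0.6},{"linear":[0,0,0],"rotation":[0,0,0],"hand":-1},{"linear":[0,0,0],"rotation":[0,0,0],"hand":-1},{"linear":[0,0,0],"rotation":[0,0,0],"hand":-1},{"linear":[0,0,0],"rotation":[0,0,0],"hand":-1}]' 25; python3 hg.py|head -1
python3 look.py 7 >/dev/null
python3 - <<'E'
import cv2
a=cv2.imread('pics/rs7.png');cv2.imwrite('pics/z7.png',cv2.resize(a[70:170,145:275],None,fx=6,fy=6,interpolation=2))
a=cv2.imread('pics/rt7.png');cv2.imwrite('pics/y7.png',cv2.resize(a[140:230,370:500],None,fx=6,fy=6,interpolation=2))
E
```

```text
clock: 16.17
tcp_pos: [0.5498, -0.267, 0.2503]
eef_rot: [0.287, 0.573, 0.735, -0.222]
force: [-0.0, -0.1, 0.4]
opening: 0.0853
t 16.17 F [-0.  -0.1  0.4] T [0.7  0.16 0.02] op 0.0853 v 0.001
```

View pics/z7.png

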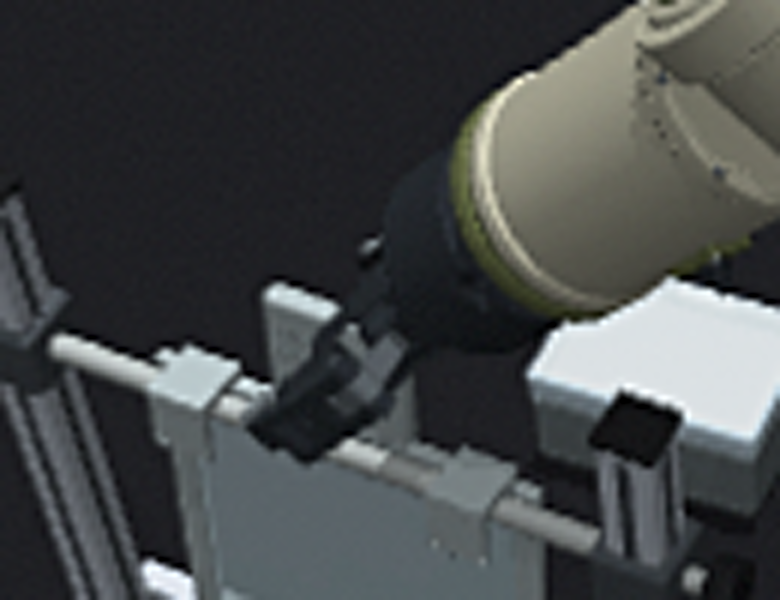

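View pics/y7.png

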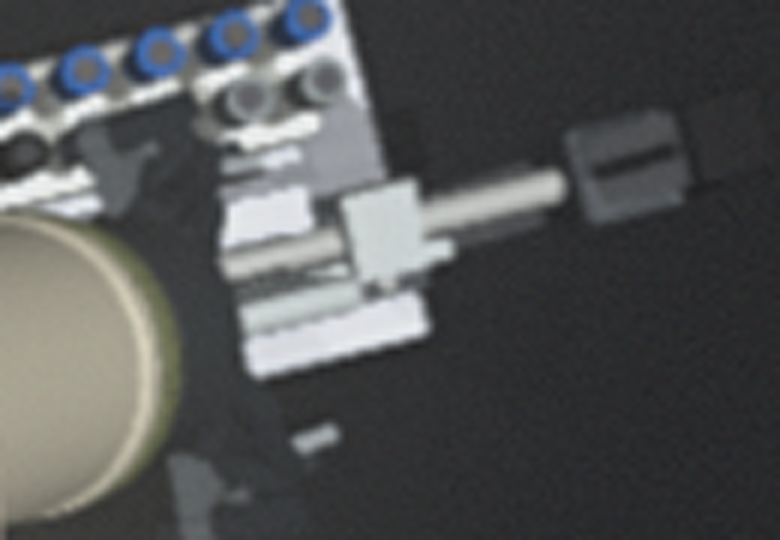

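```bash

python3 -m handwheel '[{"linear":[0,0,-0.005],"rotation":[0,0,0],"hand":-1},{"linear":[0,0,-0.01],"rotation":[0,0,0],"hand":-1},{"linear":[0,0,-0.015],"rotation":[0,0,0],"hand":-1},{"linear":[0,0,-0.02],"rotation":[0,0,0],"hand":-1},{"linear":[0,0,-0.02],"rotation":[0,0,0],"hand":-1},{"linear":[0,0,-0.02],"rotation":[0,0,0],"hand":-1},{"linear":[0,0,-0.02],"rotation":[0,0,0],"hand":-1},{"linear":[0,0,-0.02],"rotation":[0,0,0],"hand":-1}]'
python3 -m handwheel '[{"linear":[0,0,-0.02],"rotation":[0,0,0],"hand":-1},{"linear":[0,0,-0.015],"rotation":[0,0,0],"hand":-1},{"linear":[0,0,0],"rotation":[0,0,0],"hand":-1},{"linear":[0,0,0],"rotation":[0,0,0],"hand":-1},{"linear":[0,0,0],"rotation":[0,0,0],"hand":-1},{"linear":[0,0,0],"rotation":[0,0,0],"hand":-1}]'
python3 look.py 8 >/dev/null
python3 - <<'E'
import cv2
a=cv2.imread('pics/rs8.png');cv2.imwrite('pics/z8.png',cv2.resize(a[70:170,145:275],None,fx=6,fy=6,interpolation=2))
E
```

```text
clock: 16.93
tcp_pos: [0.5277, -0.1806, 0.3477]
eef_rot: [0.287, 0.573, 0.735, -0.221]
force: [-0.4, -0.4, 0.1]
opening: 0.0852
clock: 17.43
tcp_pos: [0.5218, -0.1599, 0.3711]
eef_rot: [0.286, 0.573, 0.735, -0.222]
force: [-0.1, -0.8, -0.4]
opening: 0.0855
```

View pics/z8.png

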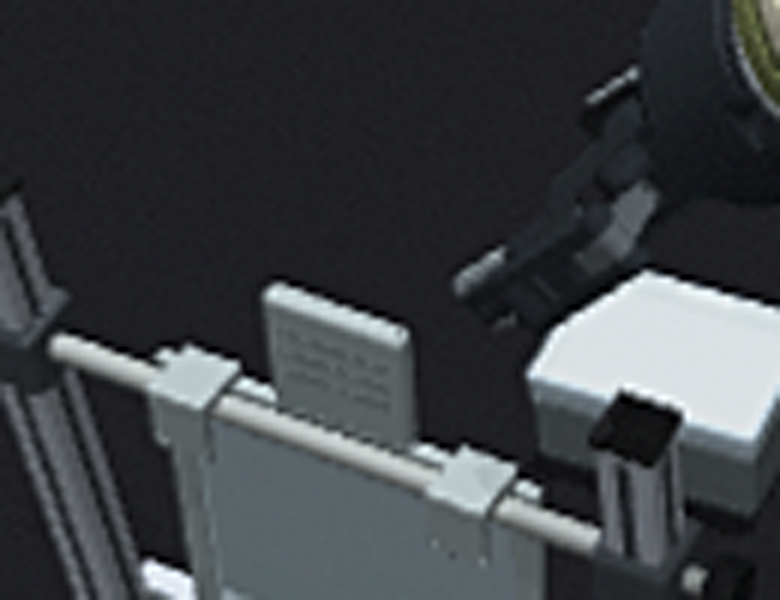

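View pics/rt8.png

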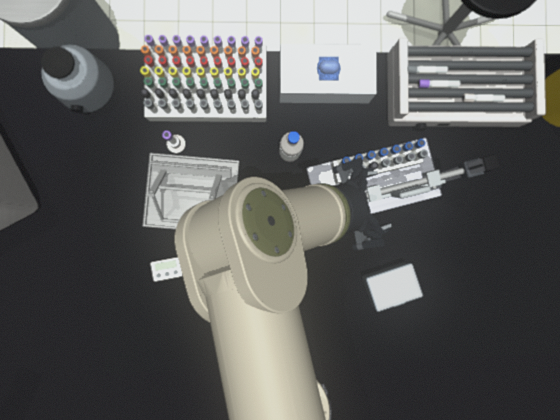

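View pics/rs8.png

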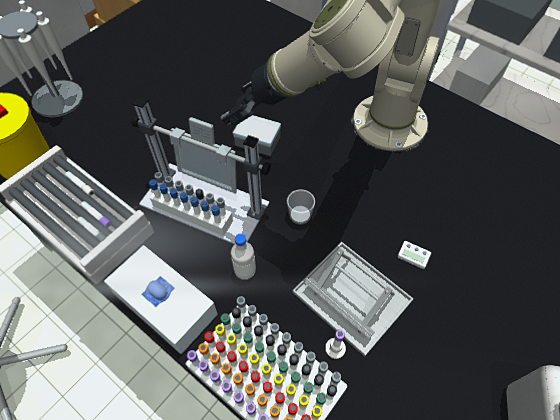

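```bash
cat > fit5.py <<'E'
from hg import *
Sp=[((27,-78,-25),(150,388)),((27,-52,-25),(205,412)),((-4,-52,-25),(240,370)),((-4,-78,-25),(188,346)),((27,52,-25),(425,487)),((27,78,-25),(478,512)),((-4,78,-25),(517,465)),((-4,52,-25),(465,447)),((6,-32,29),(270,300)),((6,32,29),(408,345)),((6,32,-29),(412,448))]
A=np.array([p for p,_ in Sp])/1e3;a=np.array([p for _,p in Sp])/6+[145,70]-.4
H=S+W@[-.013,0,.266]
def f(p):
    M=W@R.from_euler('xyz',p[3:]).as_matrix();o=H+W@p[:3]
    return np.r_[(proj('scene',A@M.T+o)-a).ravel(),p[2]/.002]
r=least_squares(f,[0]*6,loss='soft_l1');M=W@R.from_euler('xyz',r.x[3:]).as_matrix();o=H+W@r.x[:3]
print('rot',np.degrees(r.x[3:]).round(1));print(f(r.x)[:-1].reshape(-1,2).round(1).tolist())
for n,v in(('centre',[0,0,-.105]),('a',[.0245,.065,-.054]),('b',[.0245,-.065,-.054])):print(n,(W.T@(o+M@v-S)).round(4))
E
python3 fit5.py
```

```text
t 17.53 F [0.4 0.  0.2] T [0.66 0.19 0.03] op 0.0854 v 0.005
rot to go [-2.000e-02  4.249e+01 -2.300e-01]
handle world [ 0.5206 -0.1522  0.3818] in stand [-0.0179  0.1026  0.3818]
front tool shift [-0.0882 -0.0817  0.056 ]
bar tool shift [0.0027 0.0052 0.1548]
rot [ 0.8 -9.4 -0.5]
[[-0.5, 0.2], [-0.5, -0.4], [0.6, -0.6], [0.3, 0.2], [0.3, 0.9], [1.1, 0.2], [1.0, 0.4], [0.2, -0.0], [-1.6, -1.9], [-0.9, -1.1], [-0.3, 0.9]]
centre [0.0035 0.0108 0.1619]
a [0.0198 0.075  0.2171]
b [ 0.0189 -0.055   0.2154]
```

```bash
python3 -c "
from plant import bot
print(bot.sign_off())"
```

```text
the job is handed in; nothing more can be done
None
```

The splash guard is hanging on the bar, let go, with both hooks behind it and the pane in front. I handed the job in at about 17.5 s of the 67 s allowed. No verdict came back, so the pass conditions are judged only by my own measurements below.

**How it went:**
- I gripped the handle at 70 N, lifted the guard straight up off the drainer, turned it upright and carried it in front of the station.
- **Slip on the way:** the carry was too quick and the guard turned about 43° in the grip. I saw it in the pictures, raised the grip to 110 N and tilted the gripper to bring the guard level again. It touched nothing while it was turned.
- I lowered it in 1 mm steps until the upward force rose by about 10 N. I held it there for about 1 s, eased the grip, opened, and backed away along the fingers.

**Last checks, from the scene camera:**

| Check | Measured | Allowed |
|---|---|---|
| Hook tips behind the bar axis | about 19–20 mm | 5–35 mm |
| Pane centre relative to the bar axis | about 3.5 mm behind | 30 mm in front to 12 mm behind |
| Pane centre from the bar's middle | about 11 mm | 30 mm |
| Pane lean | about 9° (a noisy estimate) | 14° |
| Pane angle along the bar | about 0.5° | 8.6° |

- **Gripper:** it is about 0.1 m clear of the guard, with the force reading near zero.
- **Other things on the bench:** they look unmoved in the final pictures, but I did not measure each one.
- **Bar height:** the hooks met the bar about 2 mm lower than the camera estimate, and that gap is unexplained.

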